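Load, close and pin a sterilising cassette

ROBOT

A 6-joint arm with a two-finger parallel gripper is mounted at the origin on a cart in front of the work surface, level with it; the furniture and walls round the work are solid. World frame = base frame: x ahead of the robot, y to its left, z up, the work surface at z = 0. Lengths are in mm, angles in rad, forces in N, time in s.
With the tool pointing down it reaches from about 350 to 875 mm from the base axis. Payload 4.2 kg.
Tool frame: the origin (TCP) lies midway between the tips of the shut fingers; the grasp point (between the pads) lies 19 mm behind it; z points along the fingers, y is the line along which they close (so a half turn about z gives the same grasp; the last joint's range is limited). The gripper opens to 85 mm and grips with 20 to 120 N. Pads are 22 mm wide; open, the fingers measure 114 mm over their backs; the gripper's body (76 mm by 85 mm) begins 54 mm behind the grasp point. The pads swing forward as they close: fully open they stand 13 mm farther back than shut.
Start: joints at [-1.087, 0.385, 0.008, 0, -1.194, -0.259], TCP at [139.337, -609.249, 231.312] pointing down, gripper open.
Joint ranges: [-3.14, 3.14], [-1.21, 2.06], [-1.07, 1.41], [-3.16, 2.05], [-2.99, -0.16], [-3.1, 3.1]. Speed limits (rad/s): [2.79, 2.79, 3.14, 3.14, 3.14, 3.14].

INTERFACE

Orientations are given as a unit quaternion [x, y, z, w].
In Python, from bench import read_state, get_image, job_done gives the robot as it stands.
- The arm moves only by the shell command python3 -m jog 'ROWS'. ROWS is JSON, a list of rows, each a list of 3 entries, a list of its own where there are three numbers: the shift along the world's x, y, z scaled (see below), then the turn, a rotation vector about the world's x, y, z scaled (see below), then the gripper's target within -1 to 1 (shut at 1, half-way at 0, fully open at -1). In form: [[[x, y, z], [wx, wy, wz], claw], ...]. A call has 1 to 20 rows; each row is the pose to reach, as a shift and turn from the pose commanded when the call began; what a row does not reach only later rows make up. The controller multiplies each number of a shift by 10 cm and each number of a turn by 120 degrees. A row lasts 1/10 s, in which the tool goes at most 50 mm and 8.59 degrees, less where a joint would pass 70% of its speed; a pose out of reach is approached as far as the arm can. A call with a number of a shift or a turn outside -1 to 1 is refused whole. A call with a gripper value outside its range is refused whole. The fingers move at their own pace and stop on an object; the grip force is fixed at half the most. Time passes only in rows, so rows that repeat a pose let the fingers close. It gives the time, the measured TCP pose, the force, the opening and the grip force at its end, in the units of the state.
- read_state(): the state, without advancing time (a new reading comes with each control period).
- get_image(name): name is "side" or "top" or "wrist"; returns a dict with "frame" (480x640x3 uint8, red, green, blue), "range_z" (480x640 float32, mm along the optical axis (not along the pixel's ray), 0 where there is no reading), "fx", "fy", "cx", "cy" (pixels), "R" (3x3) and "t" (3): a world point X has camera coordinates R X + t. Camera axes: x right, y down, z forward; pixel columns grow to the right and rows downward; lengths in mm; the calibration is good to about 2 mm. The wrist camera is an equidistant fisheye: a pixel r from the principal point sees the ray r / f radians off the axis. A picture is of the moment at which its call begins.
- job_done(): hands the job in; it is judged then, once.
The state is a dict: "clock": time; "joints": joint angles; "joint_vel": joint speeds; "joint_efforts": joint torques, N m; "position": TCP position; "ee_rot": TCP orientation; "contact_force": force on the tool from outside, world axes, zero at the start; "wrist_torque": the same for the moment, N m; "gripper_width": finger opening in mm; "grasp_force": force on a finger pad.
Only numpy, scipy, OpenCV 4.12 (cv2) and the standard library are available. Lean on these libraries where they do the work, as an engineer would, in place of code of your own. Each camera call takes 0.05 s, during which the arm holds its last target. There are 200 camera calls.

TASK

Load the steel cassette for the autoclave: put every silicone stopper from the grey bench pad into its larger open bay and every small domed cap into its smaller open bay. Then shut the cassette by pressing your fingertips down on top of the thin perforated lid and drawing it along its rails until it is fully home against the end wall, and knock the stiff sprung locking pin all the way down with the mallet so that the lid is locked. Stand the mallet back on the bench beside the cassette, and leave the flask, the dropper bottle and the timer where they are.

Things in the scene. Friction and masses are not known exactly. Their poses are not given: they have to be found in the camera images.
- cassette: Fixed low steel cassette, 284 mm long (x), 144 mm wide (y). Origin on the bench under the middle of its two open bays (x -75 to +75 mm). Side walls 15 mm thick, ledges at 44 mm; on them the lid runs between guides (2 mm play each side) in a channel 5 mm high, under lips 12 mm wide (top 51.5 mm, 120 mm clear between). From x +75 to +200 mm a closed filter bay, top at 44 mm, under the open lid.
- bay_large (a point): Centre of the inner floor of the larger bay, for the stoppers: at x -34, z 4 mm in the cassette, 82 mm (x) by 114 mm (y); same axes. The lid runs 40 mm above this floor. A 3 mm divider, top 24 mm above the bench, parts it from the smaller bay.
- bay_small (a point): Centre of the inner floor of the smaller bay, for the caps: at x +42.5, z 4 mm in the cassette, 65 mm (x) by 114 mm (y); same axes. It lies beside the filter bay.
- lid_stop (a point): Inner face of the cassette's end wall (8 mm thick, top 49 mm above the bench), at x -75 mm in the cassette and 44 mm up: the lid's leading edge comes against it.
- lid: Loose perforated aluminium lid, 200 x 130 x 3 mm, 0.16 kg, captive in the rails; origin at the centre of its underside, x along the rails. It starts drawn back over the filter bay (origin near x +185 mm in the cassette), its rear overhanging. Pressed on top with 5 to 10 N it slides with the fingertips towards the cassette's -x; fully home its origin is at x +25 mm in the cassette.
- lid_top (a point): Centre of the lid's upper face, 3 mm above its origin; same axes. The leading edge is 100 mm ahead (lid x -100 mm), flat finger ribs lie at lid x -85 to -55 mm, and a 14 x 9 mm notch in the -y edge at lid x +85 mm comes under the pin when the lid is home.
- lock_pin (a joint): Travel of the vertical sprung locking pin: 0 up, 0.014 m fully driven down through the lid's notch. Stiff: about 8 to 11 N drives it down and it stays where it is left. If the lid is not home (more than about 3 mm short) the pin lands on the lid and cannot go down.
- pin_top (a point): Top centre of the pin's head (steel mushroom, 21 mm diameter), about 90 mm above the bench when up, 76 mm when down. It stands at x = +110, y = -62 mm in the cassette; its dark housing, 22 x 20 mm, reaches 66 mm above the bench.
- mallet: Nylon-faced mallet, 0.25 kg. Head: upright cylinder 42 mm in diameter, 52 mm tall, standing on one face; wooden handle 18 mm wide, 16 mm high, level, from the head along the mallet's -x axis to 154 mm from the head's axis, its middle 26 mm above the bench. Origin at the centre of the lower face; the centre of mass is close to the head's axis.
- mallet_grip (a point): Middle of the handle's height, 50 mm from the head's axis; its x axis points to the head; the handle's 18 mm width is along y. A grip of 40 N or more holds it for the knock.
- stopper_1_centre (a point): Silicone stopper, a squat tapered plug with domed top, 34 mm at its widest, 26 mm tall; point at its centre, 13 mm above its underside. May be absent.
- stopper_2_centre (a point): A second stopper, the same; may be absent.
- stopper_3_centre (a point): A third stopper, the same; may be absent.
- cap_1_centre (a point): Small domed cap, 21 mm diameter, 31 mm tall; point at its centre, 15.5 mm above its underside. May be absent.
- cap_2_centre (a point): A second cap, the same; may be absent.
- cap_3_centre (a point): A third cap, the same; may be absent.
- bench_pad: Grey absorbent pad fixed to the bench, 250 x 150 x 2 mm, on which the washed stoppers and caps stand; origin at the centre of its underside, long side along its x.
- stirrer: Fixed magnetic stirrer between the pad and the cassette, an obstacle to carry over: from -112 to +112 mm along its x (knobs at the -x end), 158 mm along y, 93 mm tall; origin on the bench.
- dropper_bottle: Bystander: dropper bottle, 33 mm diameter, 100 mm tall; origin under its centre.
- bench_timer: Bystander: flat timer, 72 x 66 x 18 mm; origin under its centre.
- conical_flask: Bystander: conical flask, 82 mm diameter, 143 mm tall; origin under its centre.

How it is judged:
By the outcome, as a careful person would: the job done as asked, in the order asked, and still so for the second after the job is handed in, with the robot touching nothing.
Of stopper_1, stopper_2, stopper_3, cap_1, cap_2, cap_3 only 4 to 6 are there at a start; the rules pass over those that are not, and their reading is None.
At some moment in a run one of stopper_1, stopper_2, stopper_3, mallet may be knocked a few centimetres aside while the robot is not near it.
It also fails if it takes over 210 s, if anything falls off the work surface, if the arm or the gripper's body presses on something with over 40 N, if the wrist force passes 120 N, or if a joint passes its speed limit or range.

## Working session

There is one attempt and no reset: what is moved stays moved. The work goes in short steps, Python scripts to look and compute and a shell command to move; the robot and the scene stay as the last step left them, time stands still between calls to the robot, and variables do not carry over. Pictures are saved under pics/ and viewed, at most 18 in all, crops included, and the job is handed in when it is done.

```bash
ls; mkdir -p pics; cat > h.py <<'E'
import numpy as np, cv2
from bench import read_state, get_image, job_done
def pts(im):
    z=im["range_z"].astype(float); v,u=np.mgrid[0:480,0:640]
    c=np.stack([(u-im["cx"])/im["fx"]*z,(v-im["cy"])/im["fy"]*z,z],-1)
    w=(c-np.array(im["t"]))@np.array(im["R"]); w[z==0]=np.nan
    return w
def save(im,n): cv2.imwrite("pics/"+n,cv2.cvtColor(im["frame"],cv2.COLOR_RGB2BGR))
def look(n): 
    im=get_image(n); np.savez(f"{n}.npz",**im); return im
E
python3 - <<'E'
from h import *
for n in("top","side"):
    im=look(n); save(im,n+"1.png"); print(n,im["fx"],im["cx"],im["cy"],np.round(im["R"],3).tolist(),im["t"])
print(read_state())
E
```

```text
pics
top 476.9498322742793 320.52232695172427 234.53216235685068 [[-0.088, -0.996, -0.001], [-0.974, 0.086, -0.21], [0.209, -0.018, -0.978]] [-141.24805528  587.81943267 1133.21060777]
side 581.1523021105976 320.366485704176 242.40308675679697 [[0.959, -0.282, 0.022], [-0.096, -0.397, -0.913], [0.266, 0.873, -0.408]] [-595.61771756   64.61146741 1496.5444191 ]
{'clock': 0.1, 'joints': array([-1.08739235e+00,  3.85504732e-01,  6.80677935e-03, -4.16741047e-04,
       -1.19400491e+00, -2.58583723e-01]), 'joint_vel': array([-0.00147337, -0.00291818,  0.00173423,  0.0001875 ,  0.00145337,
        0.00200687]), 'joint_efforts': array([-3.54077974e-04, -3.93318057e+01,  1.88931048e+01,  4.19793516e+00,
       -2.54348786e-03,  1.04823874e-05]), 'position': array([ 139.2279669 , -608.78252002,  230.33587823]), 'ee_rot': array([-1.12097118e-01,  9.93696780e-01,  9.58630266e-04, -1.65095278e-04]), 'contact_force': array([ 0.48803901, -0.17416153, -0.53692194]), 'wrist_torque': array([-0.04739564, -0.04530361,  0.02146596]), 'grasp_force': 0.0, 'gripper_width': 85.5455497081052}
```

View pics/top1.png

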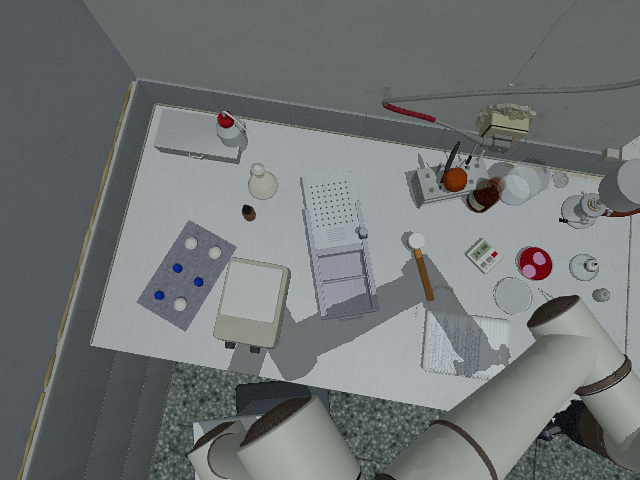

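View pics/side1.png

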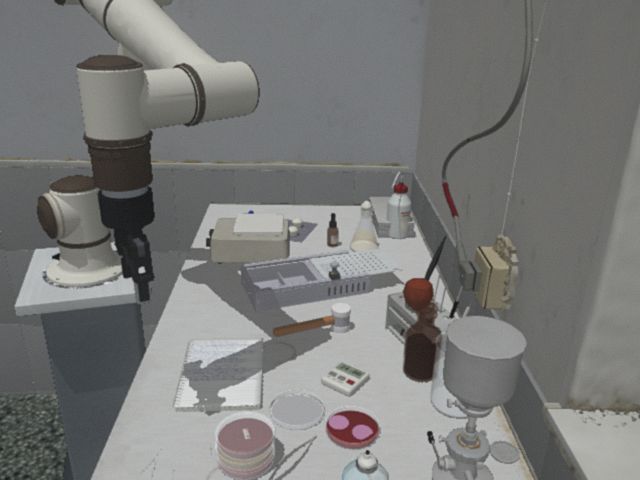

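The top view shows three white stoppers (191,243), (215,252), (180,304) and three blue caps (177,268), (198,282), (159,295) on the pad. The stirrer is near (252,303) and the cassette near (340,245), with its lid open towards the top of the picture and the pin near (362,232). The mallet head is at (416,240) with its handle running to (430,300). The side view agrees.

```bash
cat > m.py <<'E'
from h import *
def comps(im,mask,amin):
    n,l,s,c=cv2.connectedComponentsWithStats(mask.astype(np.uint8))
    return [(l==i) for i in range(1,n) if s[i,4]>=amin]
def small(im,P=None):
    """stoppers & caps seen in top: centre by ray onto mid-height plane"""
    f=im["frame"].astype(int); P=pts(im); v,u=np.mgrid[0:480,0:640]
    R=np.array(im["R"]);t=np.array(im["t"]);C=-R.T@t
    out=[]
    pad=(u>100)&(u<240)&(v>215)&(v<335)
    blue=(f[...,2]-f[...,0]>60)&pad
    white=(f.min(-1)>140)&(P[...,2]>9)&(P[...,2]<36)&(u>135)&(u<235)&(v>222)&(v<330)
    for k,m,h in(("cap",blue,15.5),("stopper",white,13)):
        for c in comps(im,m,25):
            uu,vv=u[c].mean(),v[c].mean()
            d=R.T@np.array([(uu-im["cx"])/im["fx"],(vv-im["cy"])/im["fy"],1]); X=C+d*(h+2-C[2])/d[2]
            out.append((k,c.sum(),round(uu),round(vv),np.round(X[:2],1),np.round(np.nanmax(P[c][:,2]),1)))
    return out
def rect(xy):
    (c,s,a)=cv2.minAreaRect(xy.astype(np.float32)); return np.round(c,1),np.round(s,1),round(a,2)
E
python3 - <<'E'
from m import *
im=np.load("top.npz"); P=pts(im); f=im["frame"].astype(int); v,u=np.mgrid[0:480,0:640]
for o in small(im): print(*o)
z=P[...,2]
box=lambda a,b,c,d:(u>a)&(u<b)&(v>c)&(v<d)
def big(m): return max(comps(im,m,5),key=lambda c:c.sum())
c=big(box(280,400,160,340)&(z>38)&(z<58)); print("cass+lid",rect(P[c][:,:2]))
c=big(box(280,400,160,340)&(z>47)&(z<55)); print("lips",rect(P[c][:,:2]),np.median(z[c]))
c=big(box(340,390,210,260)&(z>72)&(z<110)); print("pin",P[c].mean(0),rect(P[c][:,:2]),np.nanmax(z[c]))
c=big(box(395,450,220,260)&(z>44)&(z<65)); print("mallet head",P[c].mean(0),rect(P[c][:,:2]))
c=big(box(395,450,235,320)&(f[...,0]-f[...,2]>50)); print("handle",rect(P[c][:,:2]),np.nanmedian(z[c]))
c=big(box(200,300,240,360)&(z>75)&(z<110)); print("stirrer",rect(P[c][:,:2]),np.nanmax(z[c]))
for n,b in(("flask",box(240,285,155,205)),("drop",box(235,262,200,225)),("timer",box(460,500,230,280))):
    c=big(b&(z>10)); print(n,rect(P[c][:,:2]),np.nanmax(z[c]),P[c].mean(0))
crop=cv2.resize(im["frame"][160:340,130:450],None,fx=2.5,fy=2.5,interpolation=cv2.INTER_CUBIC)
cv2.imwrite("pics/crop1.png",crop[...,::-1])
E
```

```text
cap 59 177 268 [527.7 181.3] 36.6
cap 60 198 282 [487.7 128.3] 36.0
cap 63 159 295 [462.1 229. ] 35.2
stopper 98 191 243 [589.5 145.1] 32.5
stopper 102 215 253 [559.7  84. ] 32.6
stopper 108 180 305 [433.8 177.3] 32.8
cass+lid (array([ 557.4, -235.2]), array([375.9, 145.7]), 4.02)
lips (array([ 556.3, -234.6]), array([373.7, 144.3]), 4.0) 49.3254519553512
pin [ 566.22072575 -295.2314635    89.75683519] (array([ 565.9, -294.9]), array([17.2, 18. ]), 81.06) 94.38372757449805
mallet head [ 539.18280826 -430.75342177   51.86142748] (array([ 539. , -431.1]), array([40.6, 39. ]), 83.48)
handle (array([ 454.4, -443.3]), array([132.8,  17.8]), 7.84) 33.50229037282287
stirrer (array([422.5, -11.1]), array([147.3, 197.3]), 75.33) 100.42214714678437
flask (array([726.3, -53.2]), array([63.3, 79.8]), 17.47) 145.24337159087952 [721.39848238 -54.22907905  67.45827217]
drop (array([651.6, -11.8]), array([29.5, 32.8]), 19.16) 103.09245747343147 [647.30899044 -14.4156439   57.14843941]
timer (array([ 492.1, -609.6]), array([71.2, 67.6]), 37.9) 22.595537876521224 [ 491.19323182 -608.18331703   16.13366652]
```

View pics/crop1.png

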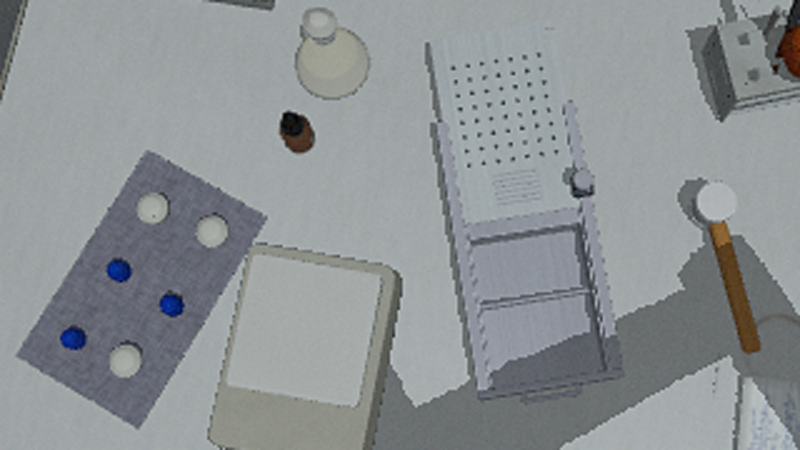

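```bash

python3 -m jog '[[[0.3,0.5,0],[0,0,0.07],-0.4],[[0.6,0.99,0],[0,0,0.14],-0.4],[[0.6,0.99,0],[0,0,0.2],-0.4],[[0.6,0.99,0],[0,0,0.26],-0.4]]'
python3 -m jog '[[[0.3,0.5,0],[0,0,0.07],-0.4],[[0.6,0.99,0],[0,0,0.14],-0.4],[[0.6,0.99,0],[0,0,0.2],-0.4],[[0.6,0.99,0],[0,0,0.26],-0.4]]'
for i in 1 2 3; do python3 -m jog '[[[0.3,0.5,0],[0,0,0],-0.4],[[0.6,0.99,0],[0,0,0],-0.4]]' >/dev/null; done
python3 -m jog '[[[0.3,0.5,0],[0,0,0],-0.4],[[0.6,0.99,0],[0,0,0],-0.4],[[0.6,0.99,0],[0,0,0],-0.4]]'
python3 -m jog '[[[0.3,0.5,0],[0,0,0],-0.4],[[0.6,0.99,0],[0,0,0],-0.4],[[0.6,0.99,0],[0,0,0],-0.4]]'
python3 - <<'E'
from m import *
s=read_state(); print(s["joints"].round(2))
w=look("wrist"); save(w,"w1.png"); im=look("top")
for o in small(im): print(*o)
E
```

```text
clock: 0.5
position: [200.3, -508.0, 231.4]
ee_rot: [-0.379, 0.925, 0.0, 0.0]
contact_force: [-0.4, -0.8, -0.5]
gripper_width: 59.5
grasp_force: 0.0
clock: 0.9
position: [260.2, -409.2, 231.3]
ee_rot: [-0.614, 0.789, 0.0, 0.0]
contact_force: [0.2, 0.4, 0.0]
gripper_width: 59.7
grasp_force: 0.0
clock: 1.8
position: [476.4, -52.3, 231.0]
ee_rot: [-0.612, 0.791, -0.0, 0.0]
contact_force: [-0.3, -0.3, -0.3]
gripper_width: 60.1
grasp_force: 0.0
clock: 2.1
position: [536.3, 46.2, 230.6]
ee_rot: [-0.612, 0.791, 0.0, -0.0]
contact_force: [-0.2, -0.5, -1.3]
gripper_width: 60.2
grasp_force: 0.0
[ 0.39  0.24 -0.21 -0.   -1.13 -0.64]
cap 59 177 268 [527.7 181.3] 35.4
cap 60 198 282 [487.7 128.3] 35.1
cap 61 159 295 [462.2 228.8] 35.7
stopper 62 216 254 [556.2  81.1] 31.8
```

View pics/w1.png

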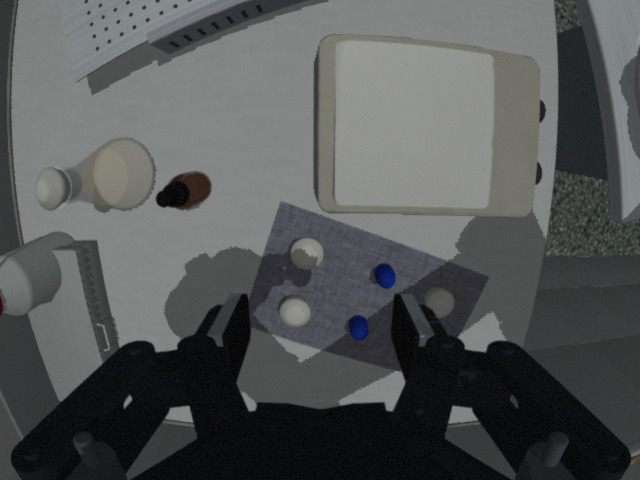

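Wrist view: stoppers at (307,253), (294,312), (440,302), caps at (385,275), (358,327). The stirrer edge is parallel to the fingers' closing line. I'll add wrist ray casting.

```bash
cat >> m.py <<'E'
def wray(im,uu,vv):
    dx,dy=(np.asarray(uu,float)-im["cx"])/im["fx"],(np.asarray(vv,float)-im["cy"])/im["fy"]; th=np.hypot(dx,dy); k=np.where(th>1e-9,np.sin(th)/np.maximum(th,1e-9),1)
    return np.stack([dx*k,dy*k,np.cos(th)],-1)@np.array(im["R"])
def won(im,uu,vv,z):
    C=-np.array(im["R"]).T@np.array(im["t"]); d=wray(im,uu,vv); return C+d*((z-C[2])/d[...,2])[...,None]
def wsmall(im,zf=2,fl=60):
    f=im["frame"].astype(int); v,u=np.mgrid[0:480,0:640]
    blue=(f[...,2]-f[...,0]>60)
    P=won(im,u,v,zf+13); sat=f.max(-1)-f.min(-1)
    rz=im["range_z"].astype(float); d=wray(im,u,v); zc=d@np.array(im["R"])[2]; C=-np.array(im["R"]).T@np.array(im["t"])
    W=C+d*(rz/np.maximum(zc,1e-3))[...,None]
    white=(W[...,2]>zf+8)&(W[...,2]<zf+40)&(f.min(-1)>80)&(sat<60)
    out=[]
    for k,m,h in(("cap",blue,15.5),("stopper",white,13)):
        for c in comps(im,m,fl):
            if c.sum()>4000: continue
            p=won(im,u[c],v[c],zf+h); q=p.mean(0)
            (cc,s,a)=cv2.minAreaRect(p[:,:2].astype(np.float32))
            if not(350<q[0]<650 and max(s)<70): continue
            out.append((k,c.sum(),round(u[c].mean()),round(v[c].mean()),q[:2].round(1),np.round(s,1),np.nanmax(W[c][:,2]).round(1)))
    return out
E
python3 - <<'E'
from m import *
for o in wsmall(np.load("wrist.npz")): print(*o)
E
```

```text
cap 246 387 277 [487.5 130.2] [22.5 16. ] 373.5
cap 220 359 329 [528.5 182.8] [23.  15.5] 373.5
stopper 626 308 250 [558.9  82. ] [27.9 33.2] 29.5
stopper 225 442 303 [432.8 178.7] [22.3 23.3] 30.2
stopper 700 295 312 [591.2 145.8] [34.1 32.5] 29.7
```

```bash

python3 -m jog '[[[0.23,0.38,0],[0,0,0],-0.4],[[0.23,0.38,-0.5],[0,0,0],-0.4],[[0.23,0.38,-1],[0,0,0],-0.4],[[0.23,0.38,-1],[0,0,0],-0.4]]' | grep pos
python3 -m jog '[[[0,0,-0.4],[0,0,0],-0.4],[[0,0,-0.7],[0,0,0],-0.4],[[0,0,-0.9],[0,0,0],-0.4],[[0,0,-0.9],[0,0,0],-0.4]]'
```

```text
position: [551.8, 78.4, 124.7]
clock: 3.0
position: [556.8, 79.9, 40.9]
ee_rot: [-0.61, 0.792, 0.0, -0.002]
contact_force: [-1.3, -0.3, -0.3]
gripper_width: 59.3
grasp_force: 0.0
```

```bash

python3 -m jog '[[[0,0,0],[0,0,0],-0.4],[[0,0,0],[0,0,0],-0.4]]' | grep pos
python3 - <<'E'
from m import *
im=look("wrist"); save(im,"w2.png")
for o in wsmall(im): print(*o)
E
```

```text
position: [559.3, 81.6, 43.9]
cap 777 473 332 [485.5 131.5] [15.6 27. ] 186.6
stopper 2796 320 287 [560.7  82.7] [30.9 30.4] 29.5
stopper 487 555 363 [427.2 178.5] [16.3 31.6] 28.7
stopper 1324 301 391 [588.6 144.9] [24.1 31.5] 29.4
```

View pics/w2.png

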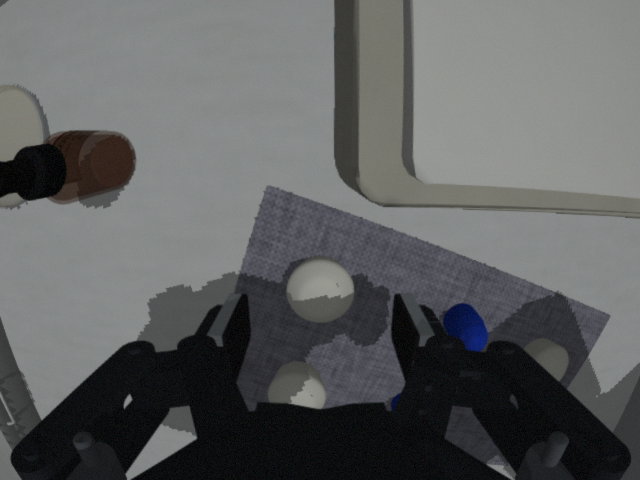

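The stopper is centred between the fingers at (320,290), and the stirrer corner at (370,200) is clear.

```bash

python3 -m jog '[[[0.01,0.02,-0.2],[0,0,0],-0.4],[[0.01,0.02,-0.4],[0,0,0],-0.4],[[0.01,0.02,-0.4],[0,0,0],-0.4],[[0.01,0.02,-0.4],[0,0,0],-0.4]]'
python3 -m jog '[[[0,0,0],[0,0,0],0.6],[[0,0,0],[0,0,0],0.6],[[0,0,0],[0,0,0],0.6],[[0,0,0],[0,0,0],0.6]]'
```

```text
clock: 3.65
position: [559.3, 83.5, 2.4]
ee_rot: [-0.611, 0.792, -0.0, 0.001]
contact_force: [-0.2, 0.5, 1.6]
gripper_width: 60.0
grasp_force: 0.0
clock: 4.05
position: [559.6, 83.7, 3.0]
ee_rot: [-0.611, 0.792, -0.0, 0.001]
contact_force: [0.1, -0.6, 5.4]
gripper_width: 29.2
grasp_force: 58.8
```

```bash

python3 -m jog '[[[0,0,0.3],[0,0,0],0.6],[[0,0,0.7],[0,0,0],0.6],[[0,0,1],[0,0,0],0.6],[[0,0,1],[0,0,0],0.6]]'
python3 -m jog '[[[0,0,0.4],[0,0,0],0.6],[[0,0,0.75],[0,0,0],0.6],[[0,0,0.75],[0,0,0],0.6]]'
for i in 1 2 3 4; do python3 -m jog '[[[-0.15,-0.4,0],[0,0,0.02],0.6],[[-0.3,-0.8,0],[0,0,0.0385],0.6],[[-0.34,-0.91,0],[0,0,0.0385],0.6]]' | grep -E "pos|wid"; done
python3 -m jog '[[[0,0,0],[0,0,0],0.6],[[0,0,0],[0,0,0],0.6],[[0,0,0],[0,0,0],0.6]]'
python3 - <<'E'
from h import *
im=look("wrist"); save(im,"w3.png"); look("top")
E
```

```text
clock: 4.45
position: [561.9, 84.5, 106.9]
ee_rot: [-0.611, 0.792, -0.002, 0.005]
contact_force: [-0.0, -0.6, 0.1]
gripper_width: 29.4
grasp_force: 59.4
clock: 4.75
position: [561.6, 84.2, 181.8]
ee_rot: [-0.611, 0.792, -0.002, 0.005]
contact_force: [0.8, -0.3, 0.5]
gripper_width: 29.4
grasp_force: 59.4
position: [522.2, -10.1, 175.5]
gripper_width: 29.1
position: [488.7, -100.8, 175.6]
gripper_width: 29.6
position: [455.3, -191.6, 175.8]
gripper_width: 29.2
position: [421.9, -282.5, 175.8]
gripper_width: 29.2
clock: 6.25
position: [423.3, -279.6, 176.2]
ee_rot: [0.73, -0.683, -0.0, -0.0]
contact_force: [1.1, -0.1, -1.0]
gripper_width: 29.6
grasp_force: 59.4
```

View pics/w3.png

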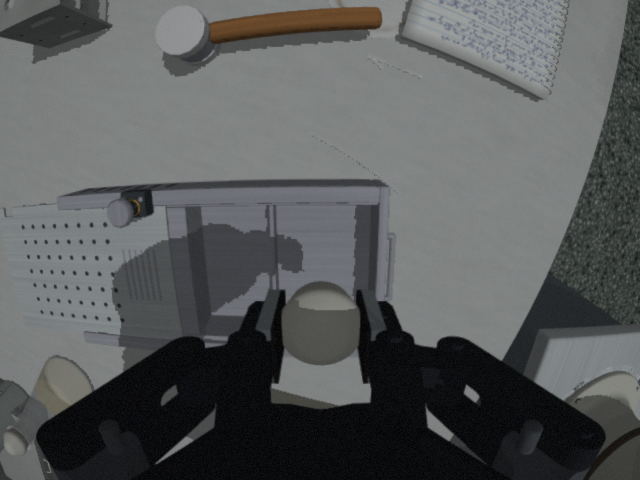

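The held stopper at (320,322) is above the cassette. Its end wall is near u=383, the divider near u=276 and the -y lip near v=190.

```bash
python3 - <<'E'
from m import *
im=np.load("wrist.npz")
O=np.array([453.5,-241.5]);a=np.radians(4);ex=np.array([np.cos(a),np.sin(a)]);ey=np.array([-ex[1],ex[0]])
for n,u,v,z in(("div",275,205,24),("div",277,280,24),("endwall out",388,187,51.5),("endwall out",388,260,49),("endwall in",378,205,49),("endwall in",379,270,49),("lip out",100,187.5,51.5),("lip out",370,181,51.5),("pin",122,212,90)):
    X=won(im,u,v,z)[:2]; print(n,X.round(1),((X-O)@ex).round(1),((X-O)@ey).round(1))
top=np.load("top.npz");
import m
E
```

```text
div [ 461.6 -295. ] 4.3 -53.9
div [ 457.8 -230. ] 5.1 11.2
endwall out [ 376.8 -319.2] -81.9 -72.1
endwall out [ 370.  -262.4] -84.7 -15.0
endwall in [ 382.5 -304.8] -75.3 -58.2
endwall in [ 376.2 -253.8] -78.0 -6.9
lip out [ 606.5 -308.7] 147.9 -77.7
lip out [ 390.5 -322.5] -68.5 -76.4
pin [ 562.9 -297.8] 105.2 -63.8
```

```bash

python3 -m jog '[[[-0.03,-0.01,-0.4],[0,0,0],0.6],[[-0.03,-0.01,-0.8],[0,0,0],0.6],[[-0.03,-0.01,-1],[0,0,0],0.6],[[-0.03,-0.01,-1],[0,0,0],0.6]]' | grep -E "pos|cont"
python3 -m jog '[[[0,0,-0.3],[0,0,0],0.6],[[0,0,-0.5],[0,0,0],0.6],[[0,0,-0.6],[0,0,0],0.6],[[0,0,-0.69],[0,0,0],0.6],[[0,0,-0.69],[0,0,0],0.6]]'
```

```text
position: [417.8, -280.2, 73.5]
contact_force: [-0.2, -0.6, 0.1]
clock: 7.25
position: [420.0, -281.5, 7.3]
ee_rot: [0.73, -0.683, -0.0, 0.0]
contact_force: [0.2, 0.7, -1.0]
gripper_width: 29.6
grasp_force: 59.4
```

Release, rise, and check the bay.

```bash

python3 -m jog '[[[0,0,-0.01],[0,0,0],0.6],[[0,0,-0.01],[0,0,0],0.1],[[0,0,-0.01],[0,0,0],0.0],[[0,0,-0.01],[0,0,0],0.0]]'
python3 -m jog '[[[0,0,0.15],[0,0,0],0],[[0,0,0.5],[0,0,0],0],[[0,0,1],[0,0,0],0],[[0,0,1],[0,0,0],-0.4]]' |grep pos
python3 -m jog '[[[0,0.3,0.3],[0,0,0],-0.4],[[0,0.8,0.5],[0,0,0],-0.4],[[0,1,0.7],[0,0,0],-0.4],[[0,1,0.7],[0,0,0],-0.4]]' |grep pos
python3 - <<'E'
from m import *
im=look("wrist"); save(im,"w4.png"); 
for o in wsmall(im,4): print(*o)
im=look("top")
for o in small(im): print(*o)
E
```

```text
clock: 7.65
position: [420.3, -281.8, 7.0]
ee_rot: [0.73, -0.683, 0.001, -0.0]
contact_force: [0.1, 0.0, 1.1]
gripper_width: 42.7
grasp_force: 0.7
position: [424.0, -283.4, 112.9]
position: [421.3, -179.9, 179.3]
stopper 1314 332 101 [ 420.4 -282.2] [33.9 32.4] 32.1
stopper 118 182 107 [ 546.3 -273.9] [14.9 26.8] 44.0
stopper 66 175 118 [ 552.8 -264.4] [14.  14.9] 44.0
stopper 464 402 149 [ 360.1 -248.1] [ 6.8 62. ] 31.3
stopper 69 185 155 [ 542.3 -232.6] [11.2 13.9] 44.0
stopper 115 183 183 [ 544.2 -208.2] [24.1 11.6] 44.0
stopper 112 184 220 [ 543.6 -175.2] [19.2 13.6] 44.0
stopper 80 259 224 [ 475. -176.] [34.   3.5] 44.0
cap 31 175 267 [529.9 185.8] 36.9
cap 63 159 295 [462.1 229. ] 35.6
stopper 93 191 243 [589.4 144.9] 31.3
stopper 81 179 305 [432.1 180. ] 32.1
```

View pics/w4.png

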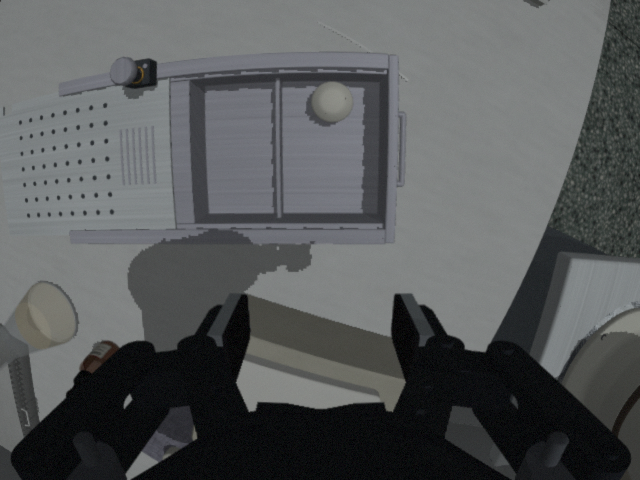

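The wrist view shows the stopper standing in the large bay at (332,101). Next is the stopper at (589.5,145).

```bash

for i in 1 2 3 4; do python3 -m jog '[[[0.25,0.4,0],[0,0,0],-0.4],[[0.42,0.81,0],[0,0,0],-0.4],[[0.42,0.81,0],[0,0,0],-0.4]]' >/dev/null; done
python3 -m jog '[[[0,0,-0.4],[0,0,0],-0.4],[[0,0,-0.8],[0,0,0],-0.4],[[0,0,-1],[0,0,0],-0.4],[[0,0,-1],[0,0,0],-0.4]]' | grep pos
python3 -m jog '[[[0,0,-0.2],[0,0,0],-0.4],[[0,0,-0.35],[0,0,0],-0.4],[[0,0,-0.35],[0,0,0],-0.4],[[0,0,-0.35],[0,0,0],-0.4]]'
python3 - <<'E'
from m import *
im=look("wrist")
for o in wsmall(im): print(*o)
E
```

```text
position: [584.6, 139.0, 71.7]
clock: 10.55
position: [588.4, 141.7, 42.3]
ee_rot: [0.73, -0.684, 0.0, -0.0]
contact_force: [0.2, 0.2, 0.0]
gripper_width: 59.8
grasp_force: 0.0
cap 895 516 275 [484.9 130.1] [17.3 26.8] 34.5
stopper 3369 316 291 [590.6 145.1] [33.2 34.5] 29.7
stopper 1382 563 347 [431.2 178.9] [33.5 34.7] 29.2
```

```bash

python3 -m jog '[[[0.015,0.03,-0.2],[0,0,0],-0.4],[[0.015,0.03,-0.4],[0,0,0],-0.4],[[0.015,0.03,-0.4],[0,0,0],-0.4],[[0.015,0.03,-0.4],[0,0,0],-0.4]]' | grep -E "pos|cont"
python3 -m jog '[[[0,0,0],[0,0,0],0.6],[[0,0,0],[0,0,0],0.6],[[0,0,0],[0,0,0],0.6],[[0,0,0],[0,0,0],0.6]]'
python3 -m jog '[[[0,0,0.3],[0,0,0],0.6],[[0,0,0.7],[0,0,0],0.6],[[0,0,1],[0,0,0],0.6],[[0,0,1],[0,0,0],0.6]]' >/dev/null
python3 -m jog '[[[0,0,0.4],[0,0,0],0.6],[[0,0,0.75],[0,0,0],0.6],[[0,0,0.75],[0,0,0],0.6]]' | grep pos
for i in 1 2 3 4 5; do python3 -m jog '[[[-0.15,-0.4,0],[0,0,0],0.6],[[-0.34,-0.78,0],[0,0,0],0.6],[[-0.34,-0.78,0],[0,0,0],0.6]]' >/dev/null; done
python3 -m jog '[[[0,0,0],[0,0,0],0.6],[[0,0,0],[0,0,0],0.6]]'
```

```text
position: [589.9, 145.5, 2.4]
contact_force: [1.2, -0.8, 0.5]
clock: 11.4
position: [590.3, 145.8, 3.2]
ee_rot: [0.73, -0.683, 0.001, -0.001]
contact_force: [-0.6, -0.3, 6.4]
gripper_width: 29.6
grasp_force: 58.7
position: [592.0, 146.4, 181.9]
clock: 13.8
position: [419.9, -243.8, 176.1]
ee_rot: [0.73, -0.683, -0.0, -0.0]
contact_force: [-0.1, 0.3, -0.8]
gripper_width: 29.4
grasp_force: 59.4
```

```bash

python3 -m jog '[[[-0.02,0,-0.4],[0,0,0],0.6],[[-0.02,0,-0.8],[0,0,0],0.6],[[-0.02,0,-1],[0,0,0],0.6],[[-0.02,0,-1],[0,0,0],0.6]]' | grep -E "pos|cont"
python3 -m jog '[[[0,0,-0.3],[0,0,0],0.6],[[0,0,-0.5],[0,0,0],0.6],[[0,0,-0.6],[0,0,0],0.6],[[0,0,-0.7],[0,0,0],0.6],[[0,0,-0.7],[0,0,0],0.6],[[0,0,-0.7],[0,0,0],0.6]]'
python3 -m jog '[[[0,0,0],[0,0,0],0.1],[[0,0,0],[0,0,0],0.0],[[0,0,0],[0,0,0],0.0]]' | grep -E "pos|cont|wid"
python3 -m jog '[[[0,0,0.15],[0,0,0],0],[[0,0,0.5],[0,0,0],0],[[0,0,1],[0,0,0],0],[[0,0,1],[0,0,0],-0.4]]' |grep pos
python3 -m jog '[[[0,0.3,0.3],[0,0,0],-0.4],[[0,0.8,0.5],[0,0,0],-0.4],[[0,1,0.7],[0,0,0],-0.4],[[0,1,0.7],[0,0,0],-0.4]]' |grep pos
python3 - <<'E'
from m import *
im=look("wrist"); save(im,"w5.png"); 
for o in wsmall(im,4,300): print(*o)
im=look("top")
for o in small(im): print(*o)
E
```

```text
position: [415.8, -242.9, 73.5]
contact_force: [0.1, 0.1, -0.4]
clock: 14.8
position: [418.0, -244.7, 7.0]
ee_rot: [0.73, -0.683, 0.001, -0.0]
contact_force: [-0.4, 0.0, 0.4]
gripper_width: 29.5
grasp_force: 59.4
position: [417.7, -244.8, 7.0]
contact_force: [-0.5, 0.1, 0.9]
gripper_width: 42.5
position: [421.6, -246.0, 112.7]
position: [418.9, -142.9, 179.3]
stopper 1239 323 53 [ 428.3 -285.2] [32.3 32.1] 32.5
stopper 404 403 105 [ 359.8 -247.7] [ 6.8 62.4] 30.4
stopper 1307 332 99 [ 418.1 -247.2] [32.3 33.3] 31.5
```

```bash

for i in 1 2 3 4; do python3 -m jog '[[[0.03,0.4,0],[0,0,0],-0.4],[[0.04,0.8,0],[0,0,0],-0.4],[[0.04,0.8,0],[0,0,0],-0.4]]' >/dev/null; done
python3 -m jog '[[[0,0,-0.4],[0,0,0],-0.4],[[0,0,-0.8],[0,0,0],-0.4],[[0,0,-1],[0,0,0],-0.4],[[0,0,-1],[0,0,0],-0.4]]' | grep pos
python3 -m jog '[[[0,0,-0.2],[0,0,0],-0.4],[[0,0,-0.35],[0,0,0],-0.4],[[0,0,-0.35],[0,0,0],-0.4],[[0,0,-0.35],[0,0,0],-0.4]]'
python3 - <<'E'
from m import *
im=look("wrist")
for o in wsmall(im): print(*o)
E
```

```text
position: [431.2, 171.7, 72.9]
clock: 18.0
position: [434.0, 175.0, 42.2]
ee_rot: [0.73, -0.684, 0.0, -0.0]
contact_force: [-0.4, -0.3, 0.2]
gripper_width: 59.7
grasp_force: 0.0
cap 1729 212 188 [488.  128.8] [25.4 19.7] 185.0
cap 819 136 286 [532.5 182.5] [30.2 17.8] 185.0
cap 1006 262 377 [463.2 231.7] [31.4 19.6] 185.0
stopper 3473 317 289 [436.  177.3] [34.4 34.3] 29.8
```

```bash

python3 -m jog '[[[0.01,0.025,-0.2],[0,0,0],-0.4],[[0.01,0.025,-0.4],[0,0,0],-0.4],[[0.01,0.025,-0.4],[0,0,0],-0.4],[[0.01,0.025,-0.4],[0,0,0],-0.4]]' | grep -E "pos|cont"
python3 -m jog '[[[0,0,0],[0,0,0],0.6],[[0,0,0],[0,0,0],0.6],[[0,0,0],[0,0,0],0.6],[[0,0,0],[0,0,0],0.6]]'
python3 -m jog '[[[0,0,0.3],[0,0,0],0.6],[[0,0,0.7],[0,0,0],0.6],[[0,0,1],[0,0,0],0.6],[[0,0,1],[0,0,0],0.6]]' >/dev/null
python3 -m jog '[[[0,0,0.4],[0,0,0],0.6],[[0,0,0.75],[0,0,0],0.6],[[0,0,0.75],[0,0,0],0.6]]' | grep pos
for i in 1 2 3 4 5; do python3 -m jog '[[[-0.02,-0.4,0],[0,0,0],0.6],[[-0.04,-0.77,0],[0,0,0],0.6],[[-0.04,-0.77,0],[0,0,0],0.6]]' >/dev/null; done
python3 -m jog '[[[0,0,0],[0,0,0],0.6],[[0,0,0],[0,0,0],0.6]]'
```

```text
position: [434.8, 178.1, 2.2]
contact_force: [0.2, 0.9, 0.3]
clock: 18.85
position: [434.9, 178.4, 2.9]
ee_rot: [0.73, -0.683, 0.0, -0.001]
contact_force: [-0.7, -0.9, 7.5]
gripper_width: 29.8
grasp_force: 58.6
position: [436.6, 179.5, 180.9]
clock: 21.25
position: [414.4, -206.0, 176.0]
ee_rot: [0.73, -0.683, -0.0, 0.0]
contact_force: [-0.7, 0.3, -0.5]
gripper_width: 29.2
grasp_force: 59.5
```

```bash

python3 -m jog '[[[0.015,-0.01,-0.4],[0,0,0],0.6],[[0.015,-0.01,-0.8],[0,0,0],0.6],[[0.015,-0.01,-1],[0,0,0],0.6],[[0.015,-0.01,-1],[0,0,0],0.6]]' | grep -E "pos|cont"
python3 -m jog '[[[0,0,-0.3],[0,0,0],0.6],[[0,0,-0.5],[0,0,0],0.6],[[0,0,-0.6],[0,0,0],0.6],[[0,0,-0.7],[0,0,0],0.6],[[0,0,-0.7],[0,0,0],0.6],[[0,0,-0.7],[0,0,0],0.6]]'
python3 -m jog '[[[0,0,0],[0,0,0],0.1],[[0,0,0],[0,0,0],0.0],[[0,0,0],[0,0,0],0.0]]' | grep -E "pos|cont|wid"
python3 -m jog '[[[0,0,0.15],[0,0,0],0],[[0,0,0.5],[0,0,0],0],[[0,0,1],[0,0,0],0],[[0,0,1],[0,0,0],-0.2]]' |grep pos
python3 -m jog '[[[0,0.3,0.3],[0,0,0],-0.2],[[0,0.8,0.5],[0,0,0],-0.2],[[0,1,0.7],[0,0,0],-0.2],[[0,1,0.7],[0,0,0],-0.2]]' |grep pos
python3 - <<'E'
from m import *
im=look("wrist"); save(im,"w6.png"); 
for o in wsmall(im,4,300): print(*o)
im=look("top")
for o in small(im): print(*o)
E
```

```text
position: [413.8, -206.5, 73.8]
contact_force: [0.2, -0.3, 0.6]
clock: 22.25
position: [416.4, -208.1, 7.0]
ee_rot: [0.73, -0.683, 0.001, -0.0]
contact_force: [0.6, -0.7, 0.2]
gripper_width: 29.6
grasp_force: 59.5
position: [416.1, -208.2, 6.8]
contact_force: [0.0, -0.8, -0.0]
gripper_width: 42.8
position: [420.2, -209.2, 112.5]
position: [417.5, -106.2, 179.2]
stopper 1012 325 13 [ 428.  -284.2] [32.7 26.8] 31.9
stopper 381 405 61 [ 359.8 -249.3] [ 6.7 62.5] 30.7
stopper 1243 334 55 [ 418.  -247.8] [32.4 32. ] 32.1
stopper 1305 333 98 [ 416.6 -211.2] [32.3 33.3] 31.6
cap 55 177 268 [527.5 181.5] 37.3
```

View pics/w6.png

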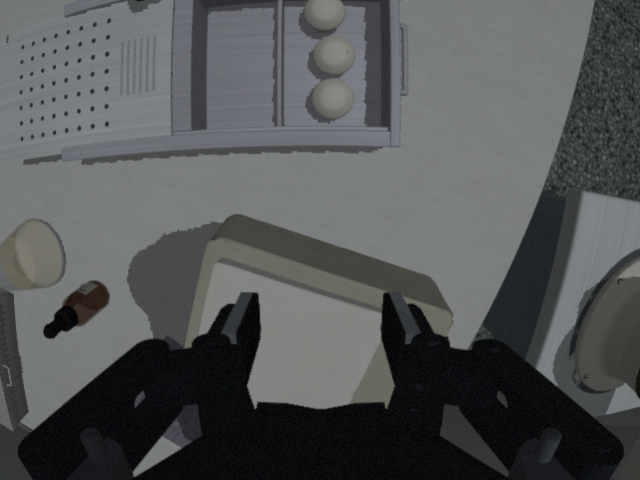

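All three stoppers stand in the large bay at (325,13), (334,55) and (333,98). Now the caps.

```bash

for i in 1 2 3; do python3 -m jog '[[[0.13,0.4,0],[0,0,0],-0.2],[[0.235,0.785,0],[0,0,0],-0.2],[[0.235,0.785,0],[0,0,0],-0.2]]' >/dev/null; done
python3 -m jog '[[[0,0,-0.4],[0,0,0],-0.2],[[0,0,-0.8],[0,0,0],-0.2],[[0,0,-1],[0,0,0],-0.2],[[0,0,-1],[0,0,0],-0.2]]' | grep pos
python3 -m jog '[[[0,0,-0.2],[0,0,0],-0.2],[[0,0,-0.3],[0,0,0],-0.2],[[0,0,-0.3],[0,0,0],-0.2],[[0,0,-0.3],[0,0,0],-0.2]]'
python3 - <<'E'
from m import *
im=look("wrist")
for o in wsmall(im): print(*o)
E
```

```text
position: [483.4, 124.2, 72.5]
clock: 25.15
position: [486.7, 127.2, 47.0]
ee_rot: [0.73, -0.684, 0.0, -0.0]
contact_force: [0.0, -0.1, 0.7]
gripper_width: 51.4
grasp_force: 0.0
cap 1265 317 285 [488.5 128.2] [26.7 18.3] 189.8
stopper 67 317 129 [493.4  51.7] [ 0.6 29.9] 17.5
```

```bash

python3 -m jog '[[[0.01,0.02,-0.2],[0,0,0],-0.2],[[0.01,0.02,-0.4],[0,0,0],-0.2],[[0.01,0.02,-0.42],[0,0,0],-0.2],[[0.01,0.02,-0.42],[0,0,0],-0.2]]' | grep -E "pos|cont"
python3 -m jog '[[[0,0,0],[0,0,0],0.9],[[0,0,0],[0,0,0],0.9],[[0,0,0],[0,0,0],0.9],[[0,0,0],[0,0,0],0.9]]'
python3 -m jog '[[[0,0,0.3],[0,0,0],0.9],[[0,0,0.7],[0,0,0],0.9],[[0,0,1],[0,0,0],0.9],[[0,0,1],[0,0,0],0.9]]' >/dev/null
python3 -m jog '[[[0,0,0.4],[0,0,0],0.9],[[0,0,0.7],[0,0,0],0.9],[[0,0,0.7],[0,0,0],0.9]]' | grep pos
for i in 1 2 3 4 5; do python3 -m jog '[[[0.01,-0.4,0],[0,0,0],0.9],[[0.015,-0.8,0],[0,0,0],0.9],[[0.015,-0.8,0],[0,0,0],0.9]]' >/dev/null; done
python3 -m jog '[[[0,0,0],[0,0,0],0.9],[[0,0,0],[0,0,0],0.9]]'
```

```text
position: [487.5, 129.5, 4.8]
contact_force: [-0.6, -0.1, 0.4]
clock: 26.0
position: [488.0, 129.8, 5.6]
ee_rot: [0.73, -0.683, 0.0, -0.001]
contact_force: [-0.4, 0.1, 5.8]
gripper_width: 17.6
grasp_force: 58.5
position: [489.5, 130.5, 178.4]
clock: 28.4
position: [494.7, -269.2, 173.8]
ee_rot: [0.73, -0.683, -0.001, 0.0]
contact_force: [0.4, 0.2, -0.6]
gripper_width: 17.3
grasp_force: 58.7
```

```bash

python3 -m jog '[[[0.025,-0.03,-0.4],[0,0,0],0.9],[[0.025,-0.03,-0.8],[0,0,0],0.9],[[0.025,-0.03,-1],[0,0,0],0.9],[[0.025,-0.03,-1],[0,0,0],0.9]]' | grep -E "pos|cont"
python3 -m jog '[[[0,0,-0.3],[0,0,0],0.9],[[0,0,-0.5],[0,0,0],0.9],[[0,0,-0.6],[0,0,0],0.9],[[0,0,-0.66],[0,0,0],0.9],[[0,0,-0.66],[0,0,0],0.9],[[0,0,-0.66],[0,0,0],0.9]]'
python3 -m jog '[[[0,0,0],[0,0,0],0.4],[[0,0,0],[0,0,0],0.3],[[0,0,0],[0,0,0],0.3]]' | grep -E "pos|cont|wid"
python3 -m jog '[[[0,0,0.15],[0,0,0],0.3],[[0,0,0.5],[0,0,0],0.3],[[0,0,1],[0,0,0],0.3],[[0,0,1],[0,0,0],-0.2]]' |grep pos
python3 -m jog '[[[0,0.3,0.3],[0,0,0],-0.2],[[0,0.8,0.5],[0,0,0],-0.2],[[0,1,0.7],[0,0,0],-0.2],[[0,1,0.7],[0,0,0],-0.2]]' |grep pos
python3 - <<'E'
from m import *
im=look("wrist"); save(im,"w7.png"); 
for o in wsmall(im,4,300): print(*o)
im=look("top")
for o in small(im): print(*o)
E
```

```text
position: [495.1, -271.5, 71.2]
contact_force: [-0.2, 0.8, 0.5]
clock: 29.4
position: [498.1, -273.7, 9.5]
ee_rot: [0.73, -0.683, 0.001, -0.0]
contact_force: [-0.3, -0.4, 0.3]
gripper_width: 17.6
grasp_force: 58.7
position: [497.4, -273.7, 8.8]
contact_force: [-0.6, 0.3, -0.2]
gripper_width: 29.8
position: [501.8, -275.3, 115.6]
position: [499.1, -171.7, 181.9]
cap 333 333 100 [ 497.4 -275.5] [15.5 18. ] 324.9
stopper 1154 418 98 [ 427.1 -284.5] [32.1 32.7] 31.7
stopper 1168 426 144 [ 417.  -246.7] [32.1 33.8] 31.8
stopper 1139 423 187 [ 415.4 -210. ] [32.4 33.4] 31.3
cap 58 177 268 [527.8 181.5] 36.4
cap 62 159 295 [462.  229.2] 37.5
```

```bash

for i in 1 2 3 4; do python3 -m jog '[[[0.04,0.4,0],[0,0,0],-0.2],[[0.075,0.885,0],[0,0,0],-0.2],[[0.075,0.885,0],[0,0,0],-0.2]]' >/dev/null; done
python3 -m jog '[[[0,0,-0.4],[0,0,0],-0.2],[[0,0,-0.8],[0,0,0],-0.2],[[0,0,-1],[0,0,0],-0.2],[[0,0,-1],[0,0,0],-0.2]]' | grep pos
python3 -m jog '[[[0,0,-0.2],[0,0,0],-0.2],[[0,0,-0.3],[0,0,0],-0.2],[[0,0,-0.3],[0,0,0],-0.2],[[0,0,-0.3],[0,0,0],-0.2]]'
python3 - <<'E'
from m import *
im=look("wrist")
for o in wsmall(im): print(*o)
E
```

```text
position: [525.0, 177.0, 74.1]
clock: 32.6
position: [527.8, 180.2, 49.1]
ee_rot: [0.73, -0.684, 0.0, -0.0]
contact_force: [-0.2, 0.1, 0.1]
gripper_width: 51.5
grasp_force: 0.0
cap 1412 318 283 [529.3 180.9] [19.3 25.9] 191.9
```

```bash

python3 -m jog '[[[0.01,0.015,-0.2],[0,0,0],-0.2],[[0.01,0.015,-0.4],[0,0,0],-0.2],[[0.01,0.015,-0.44],[0,0,0],-0.2],[[0.01,0.015,-0.44],[0,0,0],-0.2]]' | grep -E "pos|cont"
python3 -m jog '[[[0,0,0],[0,0,0],0.9],[[0,0,0],[0,0,0],0.9],[[0,0,0],[0,0,0],0.9],[[0,0,0],[0,0,0],0.9]]'
python3 -m jog '[[[0,0,0.3],[0,0,0],0.9],[[0,0,0.7],[0,0,0],0.9],[[0,0,1],[0,0,0],0.9],[[0,0,1],[0,0,0],0.9]]' >/dev/null
python3 -m jog '[[[0,0,0.4],[0,0,0],0.9],[[0,0,0.7],[0,0,0],0.9],[[0,0,0.7],[0,0,0],0.9]]' | grep pos
for i in 1 2 3 4 5; do python3 -m jog '[[[-0.03,-0.4,0],[0,0,0],0.9],[[-0.07,-0.84,0],[0,0,0],0.9],[[-0.07,-0.84,0],[0,0,0],0.9]]' >/dev/null; done
python3 -m jog '[[[0,0,0],[0,0,0],0.9],[[0,0,0],[0,0,0],0.9]]'
```

```text
position: [528.3, 181.9, 4.5]
contact_force: [0.7, -0.3, -0.7]
clock: 33.45
position: [528.9, 182.3, 5.7]
ee_rot: [0.73, -0.683, 0.0, -0.001]
contact_force: [-0.7, -0.3, 6.6]
gripper_width: 17.9
grasp_force: 58.7
position: [530.5, 183.1, 178.7]
clock: 35.85
position: [493.4, -236.9, 173.8]
ee_rot: [0.73, -0.683, -0.0, 0.0]
contact_force: [-0.4, 0.6, -0.4]
gripper_width: 18.0
grasp_force: 58.9
```

```bash

python3 -m jog '[[[0.015,-0.02,-0.4],[0,0,0],0.9],[[0.015,-0.02,-0.8],[0,0,0],0.9],[[0.015,-0.02,-1],[0,0,0],0.9],[[0.015,-0.02,-1],[0,0,0],0.9]]' | grep -E "pos|cont"
python3 -m jog '[[[0,0,-0.3],[0,0,0],0.9],[[0,0,-0.5],[0,0,0],0.9],[[0,0,-0.6],[0,0,0],0.9],[[0,0,-0.66],[0,0,0],0.9],[[0,0,-0.66],[0,0,0],0.9],[[0,0,-0.66],[0,0,0],0.9]]'
python3 -m jog '[[[0,0,0],[0,0,0],0.4],[[0,0,0],[0,0,0],0.3],[[0,0,0],[0,0,0],0.3]]' | grep -E "pos|cont|wid"
python3 -m jog '[[[0,0,0.15],[0,0,0],0.3],[[0,0,0.5],[0,0,0],0.3],[[0,0,1],[0,0,0],0.3],[[0,0,1],[0,0,0],-0.2]]' |grep pos
python3 -m jog '[[[0,0.3,0.3],[0,0,0],-0.2],[[0,0.8,0.5],[0,0,0],-0.2],[[0,1,0.7],[0,0,0],-0.2],[[0,1,0.7],[0,0,0],-0.2]]' |grep pos
python3 - <<'E'
from m import *
im=look("wrist"); save(im,"w8.png"); 
for o in wsmall(im,4,300): print(*o)
im=look("top")
for o in small(im): print(*o)
E
```

```text
position: [492.7, -238.1, 71.2]
contact_force: [-0.6, 0.5, 0.7]
clock: 36.85
position: [495.7, -240.2, 9.4]
ee_rot: [0.73, -0.683, 0.001, -0.001]
contact_force: [0.0, -0.8, -0.9]
gripper_width: 18.0
grasp_force: 58.9
position: [495.0, -240.2, 8.9]
contact_force: [-0.2, -0.5, -0.4]
gripper_width: 30.0
position: [499.3, -241.5, 115.4]
position: [496.7, -138.1, 181.8]
cap 339 333 100 [ 495.2 -241.6] [16.9 16.6] 324.7
stopper 1105 418 59 [ 427.2 -285.1] [32. 33.] 32.1
stopper 1156 427 104 [ 416.8 -247.2] [32.6 32.6] 31.9
stopper 1167 425 147 [ 415.5 -210.6] [32.6 33.1] 31.7
cap 29 157 295 [463.9 234.6] 34.8
```

```bash

for i in 1 2 3 4; do python3 -m jog '[[[-0.04,0.4,0],[0,0,0],-0.2],[[-0.085,0.915,0],[0,0,0],-0.2],[[-0.085,0.915,0],[0,0,0],-0.2]]' >/dev/null; done
python3 -m jog '[[[0,0,-0.4],[0,0,0],-0.2],[[0,0,-0.8],[0,0,0],-0.2],[[0,0,-1],[0,0,0],-0.2],[[0,0,-1],[0,0,0],-0.2]]' | grep pos
python3 -m jog '[[[0,0,-0.2],[0,0,0],-0.2],[[0,0,-0.3],[0,0,0],-0.2],[[0,0,-0.3],[0,0,0],-0.2],[[0,0,-0.3],[0,0,0],-0.2]]'
python3 - <<'E'
from m import *
im=look("wrist")
for o in wsmall(im): print(*o)
E
```

```text
position: [459.0, 222.2, 74.5]
clock: 40.05
position: [461.3, 225.8, 49.0]
ee_rot: [0.73, -0.684, 0.0, -0.0]
contact_force: [0.2, 0.4, -0.4]
gripper_width: 51.3
grasp_force: 0.0
cap 1415 317 288 [463.6 229. ] [18.9 26.6] 191.9
```

```bash

python3 -m jog '[[[0.01,0.03,-0.2],[0,0,0],-0.2],[[0.01,0.03,-0.4],[0,0,0],-0.2],[[0.01,0.03,-0.44],[0,0,0],-0.2],[[0.01,0.03,-0.44],[0,0,0],-0.2]]' | grep -E "pos|cont"
python3 -m jog '[[[0,0,0],[0,0,0],0.9],[[0,0,0],[0,0,0],0.9],[[0,0,0],[0,0,0],0.9],[[0,0,0],[0,0,0],0.9]]'
python3 -m jog '[[[0,0,0.3],[0,0,0],0.9],[[0,0,0.7],[0,0,0],0.9],[[0,0,1],[0,0,0],0.9],[[0,0,1],[0,0,0],0.9]]' >/dev/null
python3 -m jog '[[[0,0,0.4],[0,0,0],0.9],[[0,0,0.7],[0,0,0],0.9],[[0,0,0.7],[0,0,0],0.9]]' | grep pos
for i in 1 2 3 4 5; do python3 -m jog '[[[0.03,-0.4,0],[0,0,0],0.9],[[0.06,-0.87,0],[0,0,0],0.9],[[0.06,-0.87,0],[0,0,0],0.9]]' >/dev/null; done
python3 -m jog '[[[0,0,0],[0,0,0],0.9],[[0,0,0],[0,0,0],0.9]]'
```

```text
position: [461.8, 228.9, 4.5]
contact_force: [0.2, 0.2, 0.1]
clock: 40.9
position: [462.3, 229.4, 5.6]
ee_rot: [0.73, -0.683, 0.0, -0.001]
contact_force: [-1.3, -0.1, 6.7]
gripper_width: 17.8
grasp_force: 58.8
position: [463.7, 230.4, 178.5]
clock: 43.3
position: [491.7, -204.8, 173.8]
ee_rot: [0.73, -0.683, -0.0, 0.0]
contact_force: [0.2, 0.3, 0.1]
gripper_width: 17.8
grasp_force: 58.9
```

```bash

python3 -m jog '[[[0.015,-0.01,-0.4],[0,0,0],0.9],[[0.015,-0.01,-0.8],[0,0,0],0.9],[[0.015,-0.01,-1],[0,0,0],0.9],[[0.015,-0.01,-1],[0,0,0],0.9]]' | grep -E "pos|cont"
python3 -m jog '[[[0,0,-0.3],[0,0,0],0.9],[[0,0,-0.5],[0,0,0],0.9],[[0,0,-0.6],[0,0,0],0.9],[[0,0,-0.66],[0,0,0],0.9],[[0,0,-0.66],[0,0,0],0.9],[[0,0,-0.66],[0,0,0],0.9]]'
python3 -m jog '[[[0,0,0],[0,0,0],0.4],[[0,0,0],[0,0,0],0.3],[[0,0,0],[0,0,0],0.3]]' | grep -E "pos|cont|wid"
python3 -m jog '[[[0,0,0.15],[0,0,0],0.3],[[0,0,0.5],[0,0,0],0.3],[[0,0,1],[0,0,0],0.3],[[0,0,1],[0,0,0],0.8]]' |grep pos
python3 -m jog '[[[0.2,0.2,0.3],[0,0,0],0.8],[[0.2,0.6,0.5],[0,0,0],0.8],[[0.2,0.8,0.7],[0,0,0],0.8],[[0.2,0.8,0.7],[0,0,0],0.8]]' |grep pos
python3 - <<'E'
from m import *
im=look("wrist"); save(im,"w9.png"); look("top")
for o in wsmall(im,4,200): print(*o)
E
```

```text
position: [491.0, -205.1, 71.4]
contact_force: [-0.4, -0.0, 0.1]
clock: 44.3
position: [494.1, -207.1, 9.4]
ee_rot: [0.73, -0.683, 0.001, -0.001]
contact_force: [0.1, -0.3, -0.6]
gripper_width: 17.6
grasp_force: 58.9
position: [493.4, -207.2, 8.8]
contact_force: [-0.4, -0.2, -0.9]
gripper_width: 29.9
position: [497.9, -208.2, 115.2]
position: [515.1, -125.4, 181.3]
cap 306 357 46 [ 497.1 -276.3] [16.1 17. ] 36.0
cap 316 357 86 [ 494.7 -241.8] [16.  16.7] 324.2
cap 350 356 128 [ 493.2 -207.2] [16.3 16.5] 324.2
stopper 1060 440 48 [ 426.8 -285.3] [32.2 33.4] 32.6
stopper 463 308 95 [ 534.3 -231.5] [17.9 61.3] 44.0
stopper 1103 449 92 [ 416.7 -247.3] [32.7 33.4] 32.1
stopper 1128 447 134 [ 415.2 -210.8] [32.7 33.2] 32.1
```

View pics/w9.png

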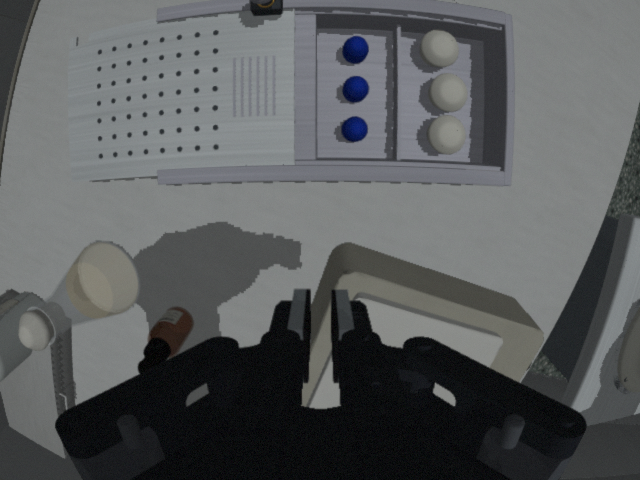

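All three caps at (356,48), (356,89), (355,129) and three stoppers are in their bays. The lid's leading edge is at u=295 and its ribs are at u 232–275, v 55–115.

```bash

python3 - <<'E'
from m import *
im=np.load("wrist.npz"); 
O=np.array([452,-242.5]);a=np.radians(3.9);ex=np.array([np.cos(a),np.sin(a)]);ey=np.array([-ex[1],ex[0]])
for n,u,v,z in(("ribs",254,86,47),("lead",295,20,47),("lead",295,160,47),("endin",503,30,49),("endin",502,165,49),("endout",513,100,49)):
    X=won(im,u,v,z)[:2]; print(n,X.round(1),((X-O)@ex).round(1),((X-O)@ey).round(1))
E
python3 -m jog '[[[0.25,-0.4,0],[0,0,0],1],[[0.48,-0.9,0],[0,0,0],1],[[0.48,-1,-0.5],[0,0,0],1],[[0.48,-1,-0.7],[0,0,0],1],[[0.48,-1,-0.7],[0,0,0],1],[[0.48,-1,-0.7],[0,0,0],1]]'
```

```text
ribs [ 573.  -233.6] 121.4 0.7
lead [ 546.3 -286.6] 91.1 -50.4
lead [ 539.  -179.1] 91.1 57.3
endin [ 383.3 -302.7] -72.6 -55.4
endin [ 376.  -191.7] -72.4 55.9
endout [ 371.5 -245.5] -80.5 2.5
clock: 46.1
position: [560.7, -228.0, 107.5]
ee_rot: [0.73, -0.684, -0.001, 0.001]
contact_force: [0.5, -0.2, 0.6]
gripper_width: 0.2
grasp_force: 0.0
```

```bash

python3 -m jog '[[[0.07,-0.05,-0.3],[0,0,0],1],[[0.07,-0.05,-0.5],[0,0,0],1],[[0.07,-0.05,-0.55],[0,0,0],1],[[0.07,-0.05,-0.55],[0,0,0],1],[[0.07,-0.05,-0.55],[0,0,0],1]]' | grep -E "pos|cont"
python3 -m jog '[[[0,0,-0.02],[0,0,0],1],[[0,0,-0.03],[0,0,0],1],[[0,0,-0.04],[0,0,0],1],[[0,0,-0.04],[0,0,0],1]]' | grep -E "pos|cont"
```

```text
position: [569.4, -232.2, 55.3]
contact_force: [1.2, -0.1, 0.5]
position: [568.2, -232.1, 49.4]
contact_force: [0.0, 0.7, 0.8]
```

```bash

python3 -m jog '[[[0,-0.02,-0.01],[0,0,0],1],[[0,-0.02,-0.02],[0,0,0],1],[[0,-0.02,-0.02],[0,0,0],1]]' | grep -E "pos|cont"
python3 -m jog '[[[0,0,-0.005],[0,0,0],1],[[0,0,-0.01],[0,0,0],1],[[0,0,-0.01],[0,0,0],1]]' | grep -E "pos|cont"
```

```text
position: [568.2, -234.2, 47.2]
contact_force: [-0.3, 0.1, 0.2]
position: [568.4, -234.3, 47.2]
contact_force: [-1.5, 0.6, 4.5]
```

```bash

python3 -m jog '[[[0,0,-0.006],[0,0,0],1],[[0,0,-0.006],[0,0,0],1]]' | grep -E "pos|cont"
python3 -m jog '[[[-0.04,-0.003,0],[0,0,0],1],[[-0.08,-0.005,0],[0,0,0],1],[[-0.12,-0.008,0],[0,0,0],1],[[-0.16,-0.011,0],[0,0,0],1],[[-0.2,-0.014,0],[0,0,0],1],[[-0.2,-0.014,0],[0,0,0],1]]' | grep -E "pos|cont"
python3 - <<'E'
from m import *
im=look("wrist"); save(im,"w10.png")
E
```

```text
position: [568.6, -234.4, 47.1]
contact_force: [-2.2, 1.4, 7.5]
position: [549.4, -235.9, 47.1]
contact_force: [-0.3, -0.5, 6.4]
```

View pics/w10.png

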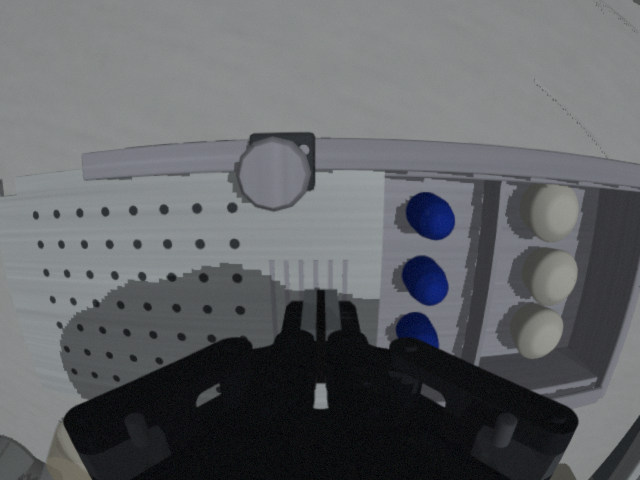

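The lid moves with the fingertips: they are still on the ribs at (320,275), and the leading edge at u≈384 has reached the small bay. I'll continue.

```bash

python3 -m jog '[[[-0.05,-0.003,0],[0,0,0],1],[[-0.1,-0.007,0],[0,0,0],1],[[-0.15,-0.01,0],[0,0,0],1],[[-0.2,-0.014,0],[0,0,0],1],[[-0.25,-0.017,0],[0,0,0],1],[[-0.3,-0.02,0],[0,0,0],1],[[-0.35,-0.024,0],[0,0,0],1],[[-0.4,-0.027,0],[0,0,0],1],[[-0.4,-0.027,0],[0,0,0],1]]' | grep -E "pos|cont"

```

```text
position: [509.4, -238.6, 47.1]
contact_force: [0.1, -0.4, 6.2]
```

```bash

python3 -m jog '[[[-0.05,-0.003,0],[0,0,0],1],[[-0.1,-0.007,0],[0,0,0],1],[[-0.15,-0.01,0],[0,0,0],1],[[-0.2,-0.014,0],[0,0,0],1],[[-0.25,-0.017,0],[0,0,0],1],[[-0.3,-0.02,0],[0,0,0],1],[[-0.35,-0.024,0],[0,0,0],1],[[-0.4,-0.027,0],[0,0,0],1],[[-0.4,-0.027,0],[0,0,0],1]]' | grep -E "pos|cont"
python3 -m jog '[[[-0.05,-0.003,-0.002],[0,0,0],1],[[-0.1,-0.007,-0.002],[0,0,0],1],[[-0.15,-0.01,-0.002],[0,0,0],1],[[-0.2,-0.014,-0.002],[0,0,0],1],[[-0.25,-0.017,-0.002],[0,0,0],1],[[-0.3,-0.02,-0.002],[0,0,0],1],[[-0.35,-0.024,-0.002],[0,0,0],1],[[-0.35,-0.024,-0.002],[0,0,0],1]]' | grep -E "pos|cont"
python3 - <<'E'
from m import *
im=look("wrist"); save(im,"w11.png")
E
```

```text
position: [469.5, -241.4, 47.1]
contact_force: [0.1, -0.1, 6.4]
position: [435.0, -243.9, 47.1]
contact_force: [0.6, -0.4, 8.0]
```

View pics/w11.png

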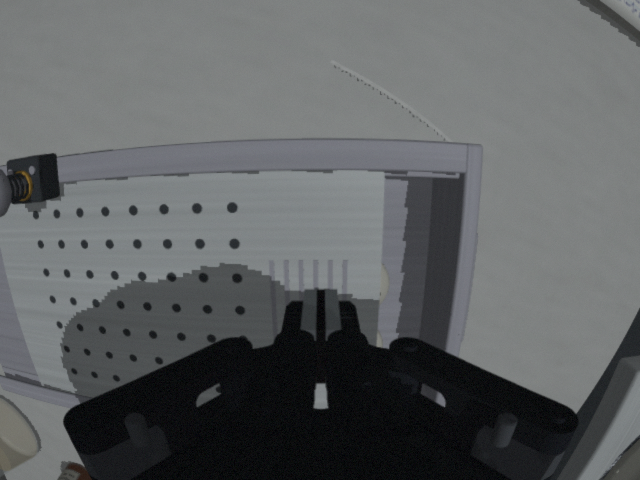

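The fingers still hold the same place on the lid. The leading edge is at u≈383, with the end wall near u≈460, so the gap is about 27 mm.

```bash

python3 -m jog '[[[-0.04,-0.003,0],[0,0,0],1],[[-0.08,-0.005,0],[0,0,0],1],[[-0.12,-0.008,0],[0,0,0],1],[[-0.16,-0.011,0],[0,0,0],1],[[-0.2,-0.014,0],[0,0,0],1],[[-0.2,-0.014,0],[0,0,0],1]]' | grep -E "pos|cont"
python3 -m jog '[[[-0.02,-0.001,0],[0,0,0],1],[[-0.04,-0.003,0],[0,0,0],1],[[-0.05,-0.003,0],[0,0,0],1],[[-0.05,-0.003,0],[0,0,0],1]]' | grep -E "pos|cont"
python3 - <<'E'
from m import *
im=look("wrist"); save(im,"w12.png")
f=im["frame"]
for v in(200,230,260): print(f[v,370:490:3].mean(-1).astype(int).tolist())
for u in(384,455,462): print(u,won(im,u,230,48)[:2])
E
```

```text
position: [415.3, -245.4, 47.1]
contact_force: [0.9, 0.1, 8.6]
position: [410.8, -245.7, 47.1]
contact_force: [2.2, 0.0, 7.9]
[132, 132, 132, 133, 131, 67, 48, 51, 51, 49, 52, 53, 81, 116, 119, 123, 124, 123, 110, 125, 124, 125, 127, 127, 127, 127, 124, 125, 125, 126, 127, 126, 127, 123, 126, 125, 126, 123, 125, 126]
[130, 129, 128, 129, 109, 55, 51, 53, 51, 52, 51, 57, 102, 116, 120, 122, 124, 111, 111, 119, 123, 123, 123, 124, 122, 122, 124, 122, 123, 125, 123, 124, 124, 123, 123, 125, 125, 124, 124, 126]
[131, 129, 129, 129, 74, 51, 53, 53, 50, 53, 54, 86, 114, 116, 121, 121, 115, 82, 104, 111, 123, 125, 126, 126, 127, 128, 125, 126, 124, 124, 125, 127, 123, 124, 125, 123, 123, 124, 126, 125]
384 [ 388.37707271 -282.86429077]
455 [ 358.41136966 -285.07917075]
462 [ 355.26309145 -285.31920603]
```

```bash

python3 -m jog '[[[-0.02,-0.001,0],[0,0,0],1],[[-0.04,-0.003,0],[0,0,0],1],[[-0.05,-0.003,0],[0,0,0],1],[[-0.05,-0.003,0],[0,0,0],1]]' | grep -E "pos|cont"
python3 -m jog '[[[-0.01,-0.001,0],[0,0,0],1],[[-0.02,-0.001,0],[0,0,0],1],[[-0.02,-0.001,0],[0,0,0],1]]' | grep -E "pos|cont"
python3 -m jog '[[[-0.01,-0.001,0],[0,0,0],1],[[-0.02,-0.001,0],[0,0,0],1],[[-0.02,-0.001,0],[0,0,0],1]]' | grep -E "pos|cont"
python3 - <<'E'
from m import *
im=look("wrist")
f=im["frame"]
for v in(200,230,260): print(f[v,370:430:3].mean(-1).astype(int).tolist())
E
```

```text
position: [405.9, -246.0, 47.0]
contact_force: [1.0, 0.3, 8.3]
position: [404.0, -246.1, 47.0]
contact_force: [0.9, 0.4, 7.8]
position: [402.3, -246.2, 47.1]
contact_force: [1.8, 0.5, 7.1]
[127, 130, 131, 131, 125, 87, 113, 114, 120, 123, 123, 108, 124, 124, 123, 125, 123, 123, 124, 125]
[129, 128, 126, 127, 91, 98, 113, 115, 120, 122, 112, 108, 108, 112, 122, 121, 121, 121, 119, 120]
[128, 127, 128, 128, 81, 109, 113, 119, 119, 119, 113, 71, 99, 110, 114, 123, 124, 126, 123, 125]
```

```bash

for i in 1 2; do python3 -m jog '[[[-0.01,-0.001,0],[0,0,0],1],[[-0.02,-0.001,0],[0,0,0],1],[[-0.02,-0.001,0],[0,0,0],1]]' | grep -E "pos|cont"; done
python3 - <<'E'
from m import *
im=look("wrist"); save(im,"w13.png")
f=im["frame"]
for v in(200,230,260): print(f[v,370:430:3].mean(-1).astype(int).tolist())
E
```

```text
position: [400.4, -246.4, 47.1]
contact_force: [2.7, 0.2, 6.5]
position: [398.5, -246.5, 47.1]
contact_force: [2.9, 0.2, 6.4]
[127, 103, 98, 113, 116, 122, 122, 118, 110, 125, 124, 125, 126, 125, 126, 123, 124, 125, 124, 124]
[127, 75, 107, 112, 117, 122, 123, 106, 98, 96, 105, 120, 123, 121, 122, 119, 121, 120, 121, 123]
[124, 84, 111, 110, 120, 119, 118, 102, 73, 92, 108, 104, 124, 123, 125, 124, 124, 122, 126, 123]
```

```bash

python3 -m jog '[[[0,0,-0.007],[0,0,0],1],[[-0.01,0,-0.007],[0,0,0],1],[[-0.03,-0.002,-0.007],[0,0,0],1],[[-0.03,-0.002,-0.007],[0,0,0],1]]' | grep -E "pos|cont"
python3 -m jog '[[[0,0,0.2],[0,0,0],1],[[0,0,0.6],[0,0,0],1],[[0,0,1],[0,0,0],1],[[0,0.1,1],[0,0,0],1]]' | grep -E "pos|cont"
for i in 1 2; do python3 -m jog '[[[0,0.4,0.2],[0,0,0],0],[[0,0.9,0.4],[0,0,0],0],[[0,0.9,0.4],[0,0,0],0]]' | grep pos;done
python3 - <<'E'
from m import *
im=look("wrist"); save(im,"w14.png")
t=look("top"); v,u=np.mgrid[0:480,0:640]; P=pts(t); z=P[...,2]; f=t["frame"].astype(int)
box=lambda a,b,c,d:(u>a)&(u<b)&(v>c)&(v<d)
def big(m): return max(comps(t,m,5),key=lambda c:c.sum())
c=big(box(340,390,210,260)&(z>72)&(z<110)); print("pin",P[c].mean(0),rect(P[c][:,:2]))
c=big(box(380,460,200,270)&(z>44)&(z<65)); print("mallet head",P[c].mean(0),rect(P[c][:,:2]))
c=big(box(380,460,215,340)&(f[...,0]-f[...,2]>50)); print("handle",rect(P[c][:,:2]),np.nanmedian(z[c]))
c=big(box(280,400,160,340)&(z>38)&(z<58)); print("cass+lid",rect(P[c][:,:2]))
cv2.imwrite("pics/t2.png",cv2.resize(t["frame"][150:350,240:500],None,fx=3,fy=3)[...,::-1])
E
```

```text
position: [396.7, -246.9, 47.0]
contact_force: [3.7, 0.2, 9.7]
position: [395.5, -237.2, 149.6]
contact_force: [1.0, 0.1, -0.3]
position: [392.8, -142.8, 186.3]
position: [393.2, -52.7, 226.2]
pin [ 566.12725281 -295.07673241   90.15272044] (array([ 566.5, -295. ]), array([17.4, 18.3]), 83.0)
mallet head [ 539.22725583 -430.81039943   51.90698756] (array([ 539.5, -431.3]), array([40.7, 39.6]), 88.54)
handle (array([ 454.4, -443. ]), array([132.6,  16.1]), 12.82) 33.54005811832572
cass+lid (array([ 511.5, -237.9]), array([283.8, 144.7]), 4.03)
```

View pics/t2.png

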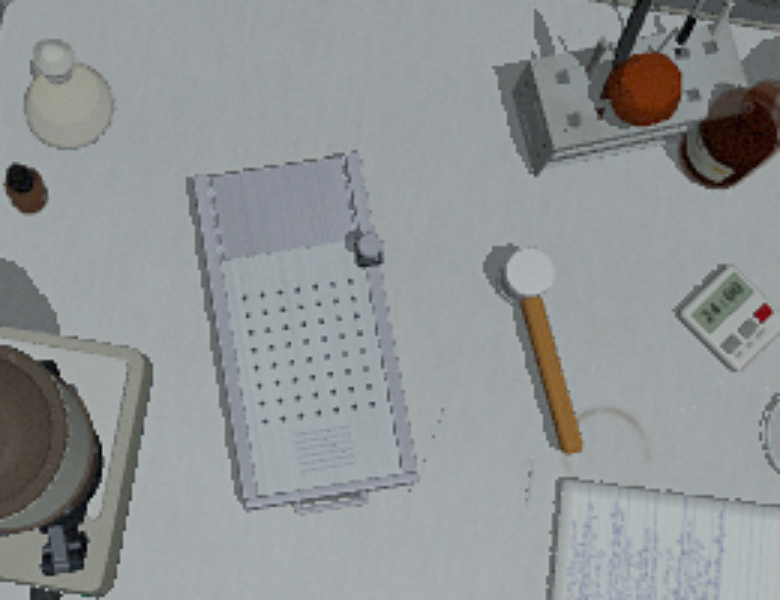

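The lid is fully forward against the end wall at the bottom of the crop, the notch region is by the pin (370,245), and the mallet stands at (529,272). Mallet next.

```bash

for i in 1 2 3 4; do python3 -m jog '[[[0.1,-0.4,0],[0,0,-0.06],-0.2],[[0.2,-0.8,0],[0,0,-0.12],-0.2],[[0.24,-0.965,0],[0,0,-0.179],-0.2],[[0.24,-0.965,0],[0,0,-0.179],-0.2]]' | grep -E "pos|rot"; done
python3 -m jog '[[[0,0,-0.4],[0,0,0],-0.2],[[0,0,-0.8],[0,0,0],-0.2],[[0,0,-1],[0,0,0],-0.2],[[0,0,-1],[0,0,0],-0.2]]' | grep -E "pos|rot"
python3 -m jog '[[[0,0,-0.3],[0,0,0],-0.2],[[0,0,-0.5],[0,0,0],-0.2],[[0,0,-0.5],[0,0,0],-0.2],[[0,0,-0.5],[0,0,0],-0.2]]' | grep -E "pos|rot"
python3 - <<'E'
from m import *
im=look("wrist"); v,u=np.mgrid[0:480,0:640]; f=im["frame"].astype(int)
c=max(comps(im,(f[...,0]-f[...,2]>50),100),key=lambda c:c.sum())
p=won(im,u[c],v[c],34); print(rect(p[:,:2]),u[c].min(),u[c].max(),v[c].min(),v[c].max())
s=read_state(); print(s["joints"].round(2),s["ee_rot"].round(4))
E
```

```text
position: [415.2, -155.3, 222.8]
ee_rot: [-0.587, 0.81, 0.001, -0.002]
position: [439.3, -250.8, 223.0]
ee_rot: [-0.428, 0.904, 0.001, -0.001]
position: [463.6, -346.3, 223.2]
ee_rot: [-0.253, 0.967, 0.001, -0.001]
position: [487.8, -442.1, 223.3]
ee_rot: [-0.069, 0.998, 0.001, -0.001]
position: [485.7, -438.4, 121.1]
ee_rot: [-0.071, 0.997, 0.003, -0.003]
position: [489.0, -441.8, 76.7]
ee_rot: [-0.07, 0.998, -0.001, 0.001]
(array([ 450.4, -445.3]), array([123.5,  15.1]), 7.82) 311 341 78 311
[-0.49  0.57 -0.09  0.   -0.9  -0.94] [-0.0696  0.9976 -0.0012  0.0014]
```

```bash

python3 -m jog '[[[0,0.02,-0.3],[0,0,0],-0.2],[[0,0.02,-0.6],[0,0,0],-0.2],[[0,0.02,-0.72],[0,0,0],-0.2],[[0,0.02,-0.72],[0,0,0],-0.2]]' | grep -E "pos|cont"
python3 -m jog '[[[0,0,0],[0,0,0],0.9],[[0,0,0],[0,0,0],0.9],[[0,0,0],[0,0,0],0.9],[[0,0,0],[0,0,0],0.9],[[0,0,0],[0,0,0],0.9]]'
python3 -m jog '[[[0,0,0.1],[0,0,0],0.9],[[0,0,0.4],[0,0,0],0.9],[[0,0,0.8],[0,0,0],0.9],[[0,0,1],[0,0,0],0.9],[[0,0,1],[0,0,0],0.9]]'
python3 -m jog '[[[0,0,0.2],[0,0,0],0.9],[[0,0,0.4],[0,0,0],0.9],[[0,0,0.4],[0,0,0],0.9],[[0,0,0.4],[0,0,0],0.9]]'
python3 - <<'E'
from m import *
im=look("wrist"); save(im,"w15.png"); s=look("side"); save(s,"s2.png"); look("top")
E
```

```text
position: [487.8, -439.7, 2.3]
contact_force: [-0.3, -0.8, 0.1]
clock: 58.7
position: [489.2, -440.6, 4.8]
ee_rot: [-0.069, 0.998, -0.001, 0.001]
contact_force: [0.3, 0.9, 6.5]
gripper_width: 16.9
grasp_force: 59.4
clock: 59.2
position: [489.8, -441.0, 106.8]
ee_rot: [-0.069, 0.998, -0.002, 0.003]
contact_force: [0.3, 0.7, -1.0]
gripper_width: 17.3
grasp_force: 58.6
clock: 59.6
position: [487.4, -439.2, 141.0]
ee_rot: [-0.068, 0.998, 0.001, -0.001]
contact_force: [-0.4, 0.4, -2.0]
gripper_width: 17.2
grasp_force: 58.6
```

View pics/w15.png

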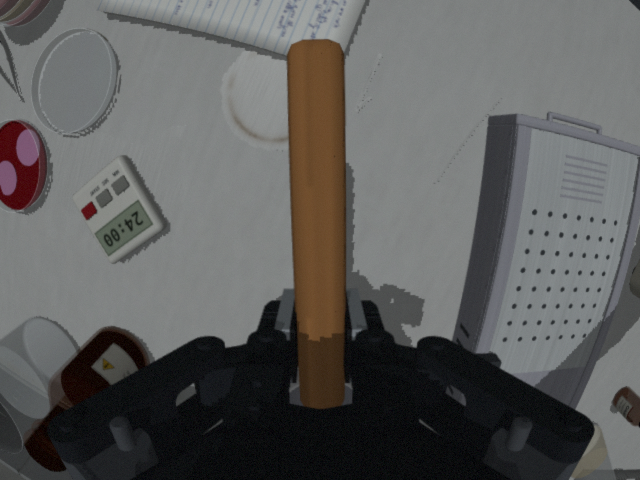

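The handle is firmly held, lying along u≈320. I'll check the head's pose in the top range image.

```bash

python3 - <<'E'
from m import *
t=np.load("top.npz"); v,u=np.mgrid[0:480,0:640]; P=pts(t); z=P[...,2]; f=t["frame"].astype(int)
m=(z>170)&(z<200)&(P[...,0]>505)&(P[...,0]<575)&(abs(P[...,1]+432)<40)
if m.sum(): 
    for c in comps(t,m,15): print("head top?",c.sum(),P[c].mean(0).round(1),rect(P[c][:,:2]),f[c].mean(0))
t=np.load("side.npz"); P=pts(t); z=P[...,2]; f=t["frame"].astype(int)
m=(f[...,0]-f[...,2]>50)&(z>120)&(abs(P[...,1]+440)<60)&(P[...,0]>330)&(P[...,0]<560)
for c in comps(t,m,15):
    q=P[c]; k=np.polyfit(q[:,0],q[:,2],1); print("handle",c.sum(),q.min(0).round(),q.max(0).round(),"slope",k)
m=(f.min(-1)>90)&(z>115)&(z<205)&(P[...,0]>505)&(P[...,0]<580)&(abs(P[...,1]+432)<40)
for c in comps(t,m,15): print("head",c.sum(),P[c].mean(0).round(1),np.percentile(P[c],[2,98],axis=0).round(1))
E
```

```text
head top? 66 [ 528.8 -419.   184.7] (array([ 529.8, -418.2]), array([24.8, 12.5]), 55.36) [107.45454545 110.75757576 113.46969697]
handle 227 [ 385. -464.  162.] [ 477. -437.  172.] slope [-5.69007246e-03  1.69722282e+02]
head 432 [ 534.2 -444.8  164.8] [[ 516.4 -453.9  135.3]
 [ 553.5 -420.2  187.2]]
```

```bash

python3 -m jog '[[[0.07,0.2,0],[0,0,0],0.9],[[0.1,0.4,0],[0,0,0],0.9],[[0.15,0.6,0],[0,0,0],0.9],[[0.15,0.67,0],[0,0,0],0.9],[[0.15,0.67,0],[0,0,0],0.9]]' | grep pos
python3 -m jog '[[[0.07,0.2,0],[0,0,0],0.9],[[0.1,0.4,0],[0,0,0],0.9],[[0.15,0.6,0],[0,0,0],0.9],[[0.15,0.67,0],[0,0,0],0.9],[[0.15,0.67,0],[0,0,0],0.9],[[0.15,0.67,-0.2],[0,0,0],0.9],[[0.15,0.67,-0.3],[0,0,0],0.9],[[0.15,0.67,-0.3],[0,0,0],0.9],[[0.15,0.67,-0.3],[0,0,0],0.9]]'
python3 - <<'E'
from m import *
t=look("side"); cv2.imwrite("pics/s3.png",cv2.resize(t["frame"][200:330,230:420],None,fx=4,fy=4,interpolation=cv2.INTER_CUBIC)[...,::-1])
P=pts(t); z=P[...,2]; f=t["frame"].astype(int)
m=(f.min(-1)>90)&(z>95)&(z<165)&(P[...,0]>530)&(P[...,0]<610)&(abs(P[...,1]+296)<40)
for c in comps(t,m,15): print("head",c.sum(),P[c].mean(0).round(1),np.percentile(P[c],[2,98],axis=0).round(1))
m=(z>70)&(z<96)&(np.hypot(P[...,0]-566,P[...,1]+296)<25)
for c in comps(t,m,5): print("pin",c.sum(),P[c].mean(0).round(1),np.percentile(P[c],[2,98],axis=0).round(1))
E
```

```text
position: [502.9, -372.0, 142.0]
clock: 61.15
position: [518.1, -306.7, 112.7]
ee_rot: [-0.068, 0.998, -0.0, -0.0]
contact_force: [0.0, -0.8, -1.6]
gripper_width: 16.9
grasp_force: 58.7
head 354 [ 565.1 -312.1  137.4] [[ 547.3 -321.9  107.8]
 [ 584.  -286.2  159.4]]
pin 66 [ 564.1 -299.7   83.7] [[ 554.9 -306.9   70.5]
 [ 573.4 -286.1   91.1]]
```

View pics/s3.png

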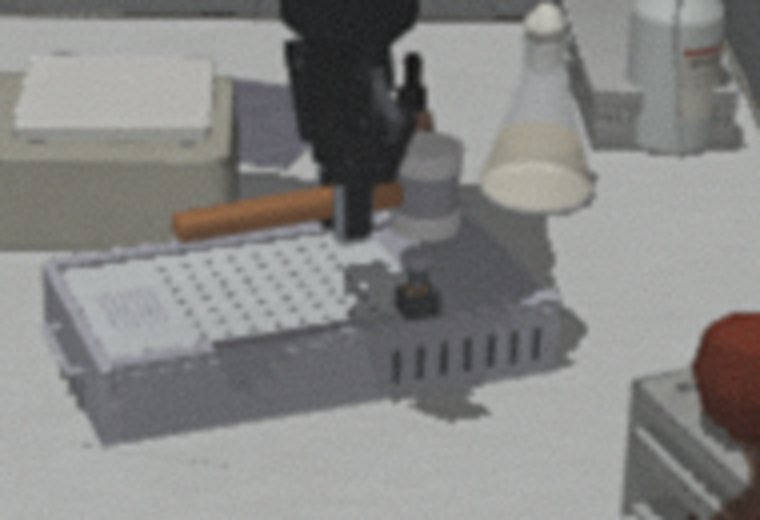

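The side view shows the mallet head (430,190) held level above the pin (418,285). It is a few mm short in y, so I'll shift and knock.

```bash

python3 -m jog '[[[0,0.03,0],[0,0,0],0.9],[[0,0.03,-0.1],[0,0,0],0.9],[[0,0.03,-0.1],[0,0,0],0.9]]' | grep -E "pos|cont"
python3 -m jog '[[[0,0,-0.08],[0,0,0],0.9],[[0,0,-0.16],[0,0,0],0.9],[[0,0,-0.22],[0,0,0],0.9],[[0,0,-0.22],[0,0,0],0.9]]'
```

```text
position: [517.3, -302.3, 101.5]
contact_force: [0.1, 0.1, -3.1]
clock: 61.9
position: [518.7, -303.2, 81.3]
ee_rot: [-0.069, 0.998, -0.0, 0.001]
contact_force: [-0.7, 1.3, 2.4]
gripper_width: 17.7
grasp_force: 59.4
```

```bash

python3 -m jog '[[[0,0,-0.01],[0,0,0],0.9],[[0,0,-0.02],[0,0,0],0.9],[[0,0,-0.02],[0,0,0],0.9]]'| grep -E "pos|cont|rot"
python3 -m jog '[[[0,0,-0.01],[0,0,0],0.9],[[0,0,-0.02],[0,0,0],0.9],[[0,0,-0.02],[0,0,0],0.9]]'| grep -E "pos|cont|rot"
```

```text
position: [518.6, -303.3, 80.5]
ee_rot: [-0.069, 0.998, -0.001, 0.001]
contact_force: [-3.2, 1.6, 8.6]
position: [518.5, -303.3, 79.9]
ee_rot: [-0.069, 0.998, -0.001, 0.001]
contact_force: [-7.1, 3.1, 15.3]
```

```bash

python3 -m jog '[[[0,0,0.2],[0,0,0],0.9],[[0,0,0.4],[0,0,0],0.9],[[0,0,0.6],[0,0,0],0.9],[[0,0,0.6],[0,0,0],0.9]]' | grep -E "pos|cont"
for i in 1 2; do python3 -m jog '[[[-0.07,-0.3,0],[0,0,0],0.9],[[-0.1,-0.5,0],[0,0,0],0.9],[[-0.15,-0.685,0],[0,0,0],0.9],[[-0.15,-0.685,0],[0,0,0],0.9]]' | grep pos; done
python3 - <<'E'
from m import *
for n in("top","side"):
    t=look(n); P=pts(t); z=P[...,2]; f=t["frame"].astype(int)
    m=(z>70)&(z<96)&(np.hypot(P[...,0]-566,P[...,1]+296)<14)
    print(n,"pin",m.sum(),P[m].mean(0).round(1),np.percentile(z[m],[50,90,98]).round(1))
    m=(f.min(-1)>90)&(z>110)&(z<205)&(P[...,0]>505)&(P[...,0]<580)&(abs(P[...,1]+432)<40)
    for c in comps(t,m,15): print("head",c.sum(),np.percentile(P[c],[2,98],axis=0).round(1))
    m=(f[...,0]-f[...,2]>50)&(z>100)&(abs(P[...,1]+440)<60)&(P[...,0]>330)&(P[...,0]<560)
    for c in comps(t,m,15): q=P[c]; print("handle",np.polyfit(q[:,0],q[:,2],1),np.polyfit(q[:,0],q[:,1],1))
E
```

```text
position: [520.0, -303.5, 139.1]
contact_force: [0.9, -0.0, -2.0]
position: [501.8, -372.8, 134.4]
position: [487.2, -441.3, 135.3]<stdin>:5: RuntimeWarning: Mean of empty slice.
  ret = um.true_divide(
Traceback (most recent call last):
IndexError: index -1 is out of bounds for axis 0 with size 0
```

```bash

python3 - <<'E'
from m import *
t=look("side"); P=pts(t); z=P[...,2]; f=t["frame"].astype(int)
m=(z>60)&(z<96)&(np.hypot(P[...,0]-566,P[...,1]+296)<14)
if m.sum(): print("pin",m.sum(),P[m].mean(0).round(1),np.percentile(z[m],[50,90,98]).round(1))
m=(f.min(-1)>90)&(z>110)&(z<205)&(P[...,0]>505)&(P[...,0]<580)&(abs(P[...,1]+432)<40)
for c in comps(t,m,15): print("head",c.sum(),np.percentile(P[c],[2,98],axis=0).round(1))
m=(f[...,0]-f[...,2]>50)&(z>100)&(abs(P[...,1]+440)<60)&(P[...,0]>330)&(P[...,0]<560)
for c in comps(t,m,15): q=P[c]; print("handle",np.polyfit(q[:,0],q[:,2],1),np.polyfit(q[:,0],q[:,1],1))
cv2.imwrite("pics/s4.png",cv2.resize(t["frame"][200:330,230:420],None,fx=4,fy=4,interpolation=cv2.INTER_CUBIC)[...,::-1])
E
```

```text
pin 10 [ 555.7 -300.6   65.8] [65.3 70.4 70.4]
head 431 [[ 516.6 -455.1  130.9]
 [ 553.1 -421.5  182.5]]
handle [-2.59623019e-03  1.63065141e+02] [ 1.54718284e-01 -5.20456817e+02]
```

View pics/s4.png

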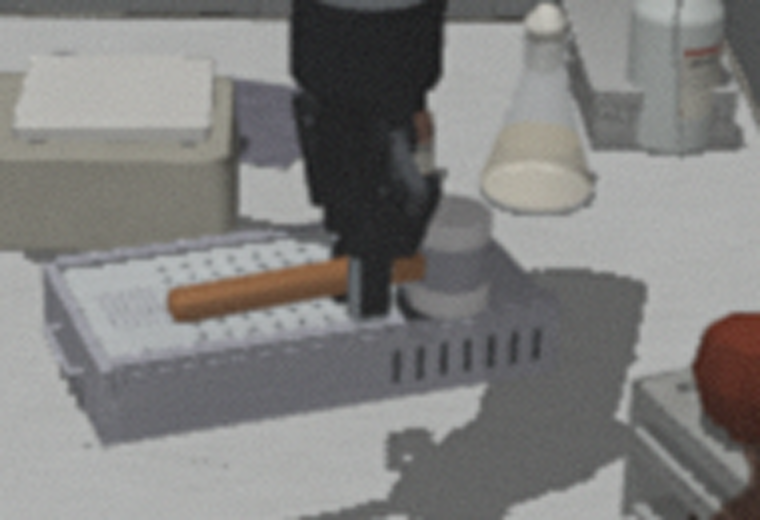

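The mallet hides the pin. I'll raise it so that I can check before setting it down.

```bash

python3 -m jog '[[[0,0,0.4],[0,0,0],0.9],[[0,0,0.8],[0,0,0],0.9],[[0,0,1],[0,0,0],0.9],[[0,0,1],[0,0,0],0.9]]' | grep -E "pos|cont"
python3 - <<'E'
from m import *
t=look("side"); P=pts(t); z=P[...,2]
m=(z>60)&(z<100)&(np.hypot(P[...,0]-566,P[...,1]+296)<16)
if m.sum(): print("pin",m.sum(),P[m].mean(0).round(1),np.percentile(z[m],[50,90,98,100]).round(1))
cv2.imwrite("pics/s5.png",cv2.resize(t["frame"][240:300,300:380],None,fx=8,fy=8,interpolation=cv2.INTER_CUBIC)[...,::-1])
E
```

```text
position: [490.0, -440.1, 241.1]
contact_force: [0.8, 0.3, -2.1]
pin 82 [ 563.6 -301.8   69.3] [69.  75.3 75.9 77.1]
```

View pics/s5.png

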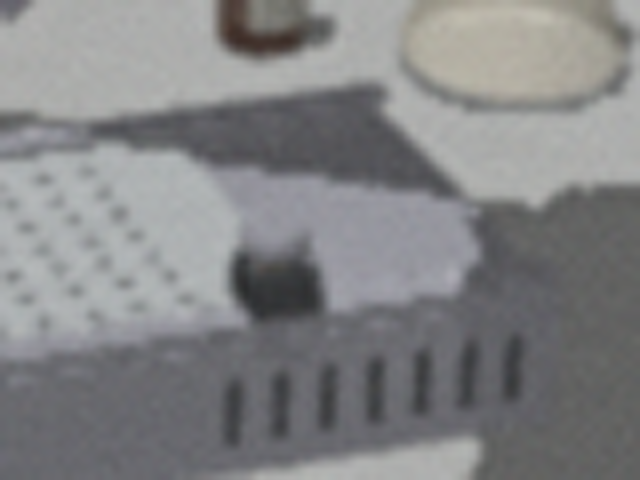

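The pin head now sits right on its housing at about 76 mm, so it is fully down. Next I'll set the mallet down.

```bash

python3 -m jog '[[[0,0,-0.4],[0,0,0],0.9],[[0,0,-0.8],[0,0,0],0.9],[[0,0,-1],[0,0,0],0.9],[[0,0,-1],[0,0,0],0.9]]' | grep pos
python3 -m jog '[[[0,0,-0.4],[0,0,0],0.9],[[0,0,-0.8],[0,0,0],0.9],[[0,0,-1],[0,0,0],0.9],[[0,0,-1],[0,0,0],0.9]]' | grep pos
python3 -m jog '[[[0,0,-0.1],[0,0,0],0.9],[[0,0,-0.2],[0,0,0],0.9],[[0,0,-0.28],[0,0,0],0.9],[[0,0,-0.28],[0,0,0],0.9],[[0,0,-0.28],[0,0,0],0.9]]' | grep -E "pos|cont"
```

```text
position: [484.8, -437.0, 129.8]
position: [486.0, -438.3, 33.1]
position: [488.3, -440.0, 9.1]
contact_force: [0.4, 0.8, -3.5]
```

```bash

python3 -m jog '[[[0,0,-0.02],[0,0,0],0.9],[[0,0,-0.035],[0,0,0],0.9],[[0,0,-0.035],[0,0,0],0.9]]' | grep -E "pos|cont"
python3 -m jog '[[[0,0,-0.01],[0,0,0],0.9],[[0,0,-0.01],[0,0,0],0.9]]' | grep -E "pos|cont"
```

```text
position: [488.1, -439.9, 5.3]
contact_force: [0.5, 0.6, -2.8]
position: [488.2, -440.0, 5.0]
contact_force: [-1.0, 0.9, 1.6]
```

Touching down. Open, retreat, and check everything.

```bash

python3 -m jog '[[[0,0,0],[0,0,0],0.3],[[0,0,0],[0,0,0],-0.2],[[0,0,0],[0,0,0],-0.2],[[0,0,0],[0,0,0],-0.2]]' | grep -E "pos|cont|wid"
python3 -m jog '[[[0,0,0.2],[0,0,0],-0.2],[[0,0,0.6],[0,0,0],-0.2],[[0,0,1],[0,0,0],-0.2],[[0,0,1],[0,0,0],-0.2]]' | grep pos
python3 -m jog '[[[0,0,0.5],[0,0,0],-0.2],[[0,0,1],[0,0,0],-0.2],[[0,0,1],[0,0,0],-0.2]]' | grep pos
for i in 1 2 3; do python3 -m jog '[[[-0.4,-0.25,0],[0,0,0],-0.2],[[-0.8,-0.5,0],[0,0,0],-0.2],[[-0.8,-0.5,0],[0,0,0],-0.2]]' | grep pos; done
python3 - <<'E'
from m import *
t=look("top"); v,u=np.mgrid[0:480,0:640]; P=pts(t); z=P[...,2]; f=t["frame"].astype(int)
box=lambda a,b,c,d:(u>a)&(u<b)&(v>c)&(v<d)
def big(m): return max(comps(t,m,5),key=lambda c:c.sum())
c=big(box(340,390,210,260)&(z>70)&(z<110)); print("pin",P[c].mean(0))
c=big(box(380,460,200,270)&(z>44)&(z<65)); print("mallet head",P[c].mean(0))
c=big(box(380,460,215,340)&(f[...,0]-f[...,2]>50)); print("handle",rect(P[c][:,:2]),np.nanmedian(z[c]))
for n,b in(("flask",box(240,285,155,205)),("drop",box(235,262,200,225)),("timer",box(460,500,230,280))):
    c=big(b&(z>10)); print(n,rect(P[c][:,:2]),P[c].mean(0))
print(small(t)); print(read_state()["joint_vel"].round(3),read_state()["clock"])
E
```

```text
position: [488.4, -440.0, 4.4]
contact_force: [0.2, -0.5, -0.1]
gripper_width: 51.0
position: [491.7, -442.5, 111.5]
position: [491.5, -442.7, 213.4]
position: [404.1, -491.8, 204.2]
position: [324.3, -541.8, 203.9]
position: [244.5, -591.8, 203.7]
pin [ 566.00323736 -295.8011468    76.18394643]
mallet head [ 538.45546514 -431.96509404   51.73397359]
handle (array([ 453.1, -444.8]), array([133.2,  16.8]), 8.69) 33.66664268009424
flask (array([726.4, -52.7]), array([62.8, 79.5]), 18.89) [721.36306257 -54.50197413  66.80830711]
drop (array([650.9, -12.4]), array([27.2, 33. ]), 25.37) [647.31294788 -14.04289036  56.87320955]
timer (array([ 445.7, -537.1]), array([ 64. , 238.9]), 35.35) [ 459.2693901  -537.92631521  214.01889559]
[]
[ 0.05  -0.005 -0.004 -0.008  0.001 -0.012] 68.1
```

```bash
python3 -m jog '[[[0,0,0],[0,0,0],-0.2],[[0,0,0],[0,0,0],-0.2]]' | grep pos; python3 -c "
from bench import job_done; print(job_done())"
```

```text
position: [249.3, -589.4, 204.2]
the job is handed in; nothing more can be done
None
```

The job is handed in at about 68 s of the 210 s: all three stoppers and three caps are in their bays, the lid is home, the pin is down at 76 mm, and the mallet stands back at its place beside the cassette. The flask and dropper bottle measured unmoved; the arm hid the timer from the last view, but nothing went near it.

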